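# Uncover and unscrew the vial

## Robot

A 7-joint arm with a two-finger parallel gripper is mounted at the origin on the work surface. World frame = base frame: x ahead of the robot, y to its left, z up, the work surface at z = 0. Lengths are in m, angles in degrees, forces in N, time in s.
With the tool pointing down it reaches from about 0.425 to 0.925 m from the base axis. Payload 6.8 kg.
Tool frame: the origin (TCP) lies between the finger pads; the fingertips stand 17 mm ahead of it and the grasp point (between the pads) lies 2 mm behind it; z points along the fingers, y is the direction in which the jaws open and shut (so a half turn about z gives the same grasp; the last joint's range is limited). The gripper opens to 88 mm and grips with 3 to 60 N. Pads are 20 mm wide; open, the fingers measure 115 mm over their backs; the gripper's body (75 mm by 178 mm) begins 61 mm behind the grasp point.
Start: joints at [69.208, 27.33, 1.283, 89.118, -0.659, 63.558, -4.761], TCP at [0.17, -0.653, 0.24] pointing down, gripper open.
Joint ranges: [-169.35, 169.35], [-19.33, 120.38], [-80.79, 83.38], [13.8, 139.57], [-78.32, 258.32], [9.67, 109.79], [-169.56, 169.56]. Speed limits (degrees/s): [136.94, 136.94, 180, 180, 180, 180, 180].

## Interface

Orientations are given as [roll, pitch, yaw] about the fixed x, y, z axes, in that order (R = Rz(yaw) Ry(pitch) Rx(roll)).
In Python, from rig import get_obs, optics, order gives the robot as it stands. The module is installed in compiled form; this text tells all that it offers.
- The arm moves only by the tool arm_command, never from a script. Its argument "targets" is a list of rows, each a list of 7 numbers: the shift along the world's x, y, z each as a share of 0.5 m, from -1 to 1, then the turn, a rotation vector about the world's x, y, z each as a share of pi/2 rad, from -1 to 1, then the opening in per cent of the stroke, from 0 (shut) to 100 (fully open). A call has 1 to 10 rows; each row is the pose to reach, as a shift and turn from the pose measured when the call began; what a row does not reach only later rows make up. A row lasts 1/8 s, in which the tool goes at most 62.5 mm and 10.7 degrees, less where a joint would pass 70% of its speed; a pose out of reach is approached as far as the arm can. A call with a number of a shift or a turn outside -1 to 1 is refused whole. A call with a gripper value outside its range is refused whole. The fingers move at their own pace and stop on an object; "newtons" is the grip in N (left out, the last holds). Time passes only in rows, so rows that repeat a pose let the fingers close. It gives the time, the measured TCP pose, the force and the opening at its end, in the units of the state.
- get_obs(): the state, without advancing time (a new reading comes with each control period).
- optics.read_camera(name): name is "scene" or "top"; returns (picture, depth): 420x560x3 uint8, red, green, blue; 420x560 float32, m along the optical axis (not along the pixel's ray), 0 where there is no reading.
- optics.camera_info(name): a dict with "fovy" (degrees; the focal length in pixels is half the picture's height over the tangent of half this angle, whatever the lens; pixels are square), "cx", "cy" (the principal point, pixels), "origin" and "rotation" of the camera in the world. Camera axes: x right, y up, looking along -z (the intrinsics and any distortion apply to the point x, -y, -z); pixel columns grow to the right and rows downward; lengths in m; the calibration is good to about 2 mm. A picture is of the moment at which its call begins. camera_info takes no time and is no camera call.
- order.finish_job(): hands the job in, once; it reports no verdict.
The state is a dict: "t": time; "joints": joint angles; "dq": joint speeds; "effort": joint torques, N m; "tcp_pos": TCP position; "tcp_rot": TCP orientation; "wrist_force": force on the tool from outside, world axes, zero at the start; "wrist_torque": the same for the moment, N m; "gripper_width": finger opening in m.
Only numpy, scipy, OpenCV 4.12 (cv2) and the standard library are available. Lean on these libraries where they do the work, as an engineer would, in place of code of your own. Each camera call takes 0.05 s, during which the arm holds its last target.

## Task

Lift the handled steel tumbler off the vial it covers and hang it by its handle on the hook of the stand. Then unscrew the tight cap of the vial, which its square well keeps from turning, and once the thread lets go stop turning and raise the cap a little way straight above the vial; finish while still holding it there, level, clear of the vial and over its mouth. Leave the vial fully down and upright in its well, and do not disturb the strikers or the other things on the board.

Things in the scene. Friction and masses are not known exactly. Their poses are not given: they have to be found in the camera images.
- tumbler: Steel tumbler, 64 mm across, 75 mm tall, straight 2.5 mm wall, 0.15 kg, upside down on the holder over the vial. Origin: centre of its open mouth (underneath at the start); +z runs to the closed end, outside face at z = 75 mm. A D handle stands out on its +y side, which points roughly to world +y at the start.
- handle (a point): Middle of the opening of the tumbler's handle: x 0, y 43, z 40 mm in the tumbler's frame, same axes; passed through along x. Handle of 7 mm round bar: two bars along y, centres at z = 18 and 62 mm, joined by an outer bar at y = 58 mm. Free opening z 21.5 to 58.5, y 32 to 54.5 mm.
- stand: Fixed stand: dark wooden base 150 x 90 x 14 mm, a 16 mm post rising at its origin, topped by a 22 mm ball up to 227 mm, and one brass hook bar that runs level from the post towards the stand's -x (roughly to the robot). Origin: foot of the post on the board.
- hook (a point): Point on the centre line of the level hook bar (8 mm round), 190 mm above the board, 60 mm from the post axis; its x axis runs along the bar towards the post, z up. The bar is level for 40 mm more towards the tip, then turns up: tip 52 mm from this point, its top 18 mm above the bar's centre line.
- holder: Fixed hard teal silicone holder, 90 x 210 x 32 mm, top face 32 mm above its origin. Origin: on the board, below the centre of the square well (40 x 40 mm, floor at 7 mm) for the vial; the block spans x -45 to 45, y -165 to 45 mm. Five slots for strikers lie along its -y part.
- vial: Off-white plastic vial, 0.15 kg, loose. Its square foot (38 mm wide, 26 mm tall) sits in the holder's well with 1 mm play each side, so it can turn only a few degrees. Origin: centre of its underside. Body 40 mm across up to z = 50 mm, then a 30 mm neck with a two-start thread up to the mouth at z = 68 mm.
- vial_mouth (a point): Centre of the vial's mouth, z = 68 mm in its frame; z up. A red sprung seal, 26 mm across, lies in the mouth; it pushes the screwed-on cap up with about 20 N and stands 9 mm above the mouth once free (part of the vial).
- cap: Red ridged screw cap, 48 mm across, 23 mm tall, 30 g, under the tumbler at first. Origin: centre of its open lower rim, z up. Unscrews anticlockwise seen from above: about 0.1 to 0.4 N m; rises 1 to 2 mm. The thread lets go after 0.7 to 1.4 rad; 1.5 rad always frees it, a stop comes 0.4 rad later. Pulled sooner, it lifts the vial.
- pen_pot: Bystander: blue ceramic pen pot with three pens, 76 mm across, 95 mm tall (pens 138 mm). Origin: centre of its underside.
- domino_box: Bystander: closed wooden domino box, 65 x 170 x 41 mm. Origin: centre of its underside.
- coin_red: Bystander: red carrom coin, 31 mm across, 8 mm thick, flat on the board. Origin: centre of its underside.
- coin_black: Bystander: black carrom coin, 31 mm across, 8 mm thick, flat on the board. Origin: centre of its underside.
- striker0: Bystander: cream striker disc, 41 mm across, 9 mm thick, on edge in a slot of the holder at y = -82 mm there, its top 56 mm above the holder's underside. Origin: its lowest point at the start.
- striker1: Bystander: red striker disc, 41 mm across, 9 mm thick, on edge in a slot of the holder at y = -126 mm there, its top 56 mm above the holder's underside. Origin: its lowest point at the start.
- striker2: Bystander: amber striker disc, 41 mm across, 9 mm thick, on edge in a slot of the holder at y = -148 mm there, its top 56 mm above the holder's underside. Origin: its lowest point at the start.
There are look-alikes about, which are no part of the job. Of the things that look like the tumbler, the middle-sized one is meant.

How it is judged (in metres and radians):
On the way:
1. the tumbler hangs by its handle on the hook, let go (contact force between tumbler and stand above 0.5 N and distance between handle and hook below 0.06 m and y of handle in the frame of hook between -0.035 and 0.035 m and height (world z) of handle above 0.14 m and contact force between tumbler and the fingers below 0.05 N and contact force between tumbler and holder below 0.05 N), for 0.3 s.
At the end, for the whole second after the job is handed in: Tumbler hangs by its handle on the hook, untouched. Fingers hold the cap still, within 0.25 rad of level, clear of the vial, rim 2 to 70 mm above the vial mouth and within 20 mm of its axis. Vial upright (0.08 rad), within 6 mm of its start; bystanders within 30 mm, strikers within 20 mm (all of step 1 and contact force between cap and the fingers above 0.5 N and contact force between cap and vial below 0.05 N and z of cap in the frame of vial_mouth between 0.002 and 0.07 m and horizontal distance between cap and vial_mouth below 0.02 m and angle between cap's own z axis and vertical below 0.25 rad and linear speed of cap below 0.02 m/s and distance of vial from where it was at the start of the episode below 0.006 m and angle between vial's own z axis and vertical below 0.08 rad); the arm keeps its last pose, push and grip.
It fails at once if the vial is pulled up out of its well (15 mm) or tipped (distance of vial from where it was at the start of the episode above 0.015 m or angle between vial's own z axis and vertical above 0.25 rad).
It fails at once if a bystander on the board is shifted by more than 30 mm (distance of any of pen_pot, domino_box, coin_red, coin_black from where it was at the start of the episode above 0.03 m).
It fails at once if a striker leaves its slot (moved by more than 20 mm) (distance of any of striker0, striker1, striker2 from where it was at the start of the episode above 0.02 m).
It also fails if it takes over 50 s, if anything falls off the work surface, if the arm or the gripper's body presses on something with over 40 N, if the wrist force passes 120 N, or if a joint passes its speed limit or range.

## Working session

There is one attempt and no reset: what is moved stays moved. The work goes in short steps, Python scripts to look and compute and a tool call to move; the robot and the scene stay as the last step left them, time stands still between calls to the robot, and variables do not carry over. Pictures are saved under pics/ and viewed, and the job is handed in when it is done.

Besides the shell and the picture viewer there is one more tool, called after ">>>" in YAML: its name, and indented under it one key for each argument. arm_command: Moves the arm, as the interface text tells. Shift numbers are shares of 0.5 m and turn numbers shares of pi/2 rad, none past 1 either way. Its arguments: {"type":"object","properties":{"targets":{"type":"array"},"newtons":{"type":"number"}},"required":["targets"]}

```bash
mkdir -p pics; ls
python3 - <<'E'
from rig import get_obs, optics
import cv2,numpy as np
print(get_obs())
for n in("scene","top"):
    p,d=optics.read_camera(n); i=optics.camera_info(n); print(n,i)
    cv2.imwrite(f"pics/{n}0.png",p[...,::-1]); np.savez(f"{n}0.npz",p=p,d=d)
E
```

```text
pics
{'t': 0.0, 'joints': array([69.20872502, 27.3760048 ,  1.28201353, 89.17667176, -0.65860192,
       63.55769766, -4.76352092]), 'dq': array([-0.02524124,  0.00276012, -0.12952926,  0.09193035, -0.06195894,
        0.10556363, -0.00328419]), 'effort': array([-7.60488929e-04, -5.82841051e+01,  1.53474156e+00, -2.72605366e+01,
       -5.42133255e-02,  1.70271395e-02,  1.76726835e-04]), 'tcp_pos': array([ 0.16994345, -0.65267734,  0.23869203]), 'tcp_rot': array([-1.79897378e+02,  8.84916380e-03,  1.45949401e+01]), 'wrist_force': array([ 0.2514754 ,  1.29374175, -0.94961108]), 'wrist_torque': array([ 0.04205625,  0.05908545, -0.05048427]), 'gripper_width': 0.0879922152349541}
scene {'fovy': 55.74864875614509, 'cx': 281.0723576548452, 'cy': 207.04321972452132, 'origin': array([1.06420403, 0.26848679, 0.8428637 ]), 'rotation': array([ 42.62505956,   0.9255944 , 121.68468615])}
top {'fovy': 52.582263792850675, 'cx': 282.9064838757362, 'cy': 214.32330458763857, 'origin': array([ 0.37338947, -0.09987808,  1.19525461]), 'rotation': array([  7.10590716,   2.29850221, -91.68423691])}
```

View pics/scene0.png

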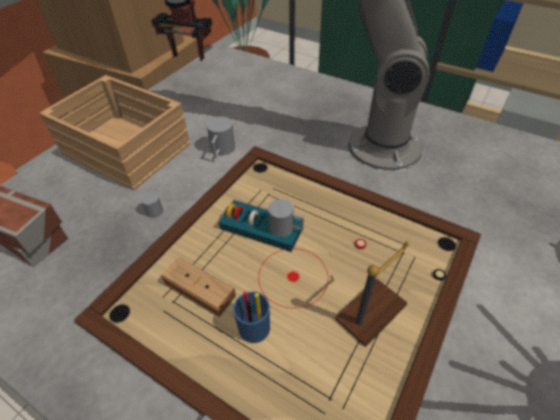

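View pics/top0.png

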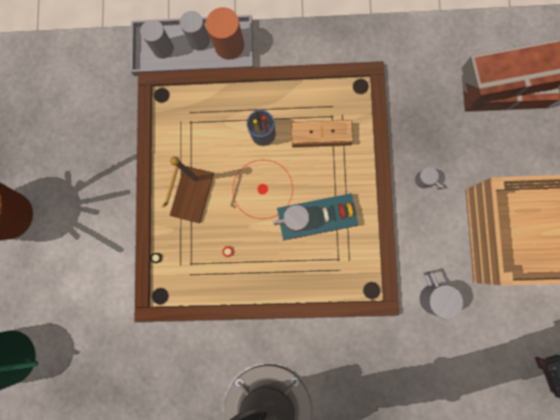

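The top view shows tumbler look-alikes: a large mug at (445,298), a small mug at (430,178), and the middle one with a handle on the teal holder at (295,217). Grey cups without handles stand in the tray at (153,38) and (192,28). I choose (295,217). The stand is at about (190,190), with its hook bar running from (175,160) to (165,207).

```bash
cat > h.py <<'E'
import numpy as np, cv2
from scipy.spatial.transform import Rotation as R
from rig import get_obs, optics
def cam(n):
    i=optics.camera_info(n); f=210/np.tan(np.radians(i["fovy"])/2)
    return f,i["cx"],i["cy"],np.array(i["origin"]),R.from_euler("xyz",i["rotation"],degrees=True).as_matrix()
def ray(n,u,v):
    f,cx,cy,o,M=cam(n); u=np.asarray(u,float);v=np.asarray(v,float)
    return o,np.stack([(u-cx)/f,-(v-cy)/f,-np.ones_like(u)],-1)@M.T
def onz(n,u,v,z):
    o,d=ray(n,u,v); return o+d*((z-o[2])/d[...,2])[...,None]
def cloud(n,D):
    v,u=np.mgrid[:420,:560]; o,d=ray(n,u,v); P=o+d*D[...,None]; P[D==0]=np.nan; return P
def proj(n,X):
    f,cx,cy,o,M=cam(n); c=(np.asarray(X,float)-o)@M
    return np.stack([cx+f*c[...,0]/-c[...,2],cy-f*c[...,1]/-c[...,2]],-1)
def grab(n,tag):
    p,d=optics.read_camera(n); cv2.imwrite(f"pics/{n}_{tag}.png",p[...,::-1]); np.savez(f"{n}_{tag}.npz",p=p,d=d); return p,d
def crop(p,u0,u1,v0,v1,k,name):
    cv2.imwrite(f"pics/{name}.png",cv2.resize(p[v0:v1,u0:u1,::-1],None,fx=k,fy=k,interpolation=cv2.INTER_CUBIC))
E
python3 - <<'E'
from h import *
for n,pts in(("top",[(295,217),(263,189),(330,180),(346,227),(190,205),(175,160),(168,195),(228,251),(156,258),(161,95),(361,87),(160,296),(372,290),(425,200),(445,298),(430,178),(263,350)]),
 ("scene",[(281,212),(293,277),(340,230),(242,232),(370,315),(374,270),(405,245),(361,244),(439,274),(260,168),(447,244),(120,313)])):
    z=np.load(n+"0.npz"); P=cloud(n,z["d"])
    for u,v in pts: print(n,u,v,P[v,u].round(4))
p=np.load("top0.npz")["p"]; crop(p,260,370,180,250,7,"ct"); crop(p,140,230,140,230,6,"cs")
p=np.load("scene0.npz")["p"]; crop(p,210,320,180,260,7,"cst"); crop(p,320,450,220,345,6,"css")
E
```

```text
top 295 217 [ 0.5012 -0.0913  0.1169]
top 263 189 [ 0.5971 -0.0022  0.0095]
top 330 180 [ 0.616  -0.1928  0.0089]
top 346 227 [ 0.4781 -0.2278  0.042 ]
top 190 205 [0.5567 0.2041 0.0209]
top 175 160 [0.6312 0.1841 0.2341]
top 168 195 [0.554  0.2095 0.2049]
top 228 251 [0.4243 0.0988 0.0167]
top 156 258 [0.4109 0.3003 0.02  ]
top 161 95 [0.8891 0.2922 0.011 ]
top 361 87 [ 0.8869 -0.2942  0.0093]
top 160 296 [0.3058 0.2913 0.0109]
top 372 290 [ 0.3063 -0.2935  0.0112]
top 425 200 [ 0.5508 -0.4571 -0.001 ]
top 445 298 [ 0.2862 -0.4609  0.094 ]
top 430 178 [ 0.6015 -0.4573  0.0571]
top 263 350 [ 0.1519  0.0093 -0.002 ]
scene 281 212 [ 0.5144 -0.0849  0.1149]
scene 293 277 [0.6045 0.0032 0.014 ]
scene 340 230 [0.4065 0.0343 0.0068]
scene 242 232 [ 0.5635 -0.177   0.0303]
scene 370 315 [0.6065 0.204  0.0235]
scene 374 270 [0.6382 0.1917 0.2342]
scene 405 245 [0.5362 0.2182 0.2114]
scene 361 244 [0.4278 0.104  0.0155]
scene 439 274 [0.4135 0.3035 0.0141]
scene 260 168 [ 0.3109 -0.29    0.0098]
scene 447 244 [0.3062 0.2943 0.0073]
scene 120 313 [ 0.8914 -0.2914  0.0082]
```

View pics/ct.png

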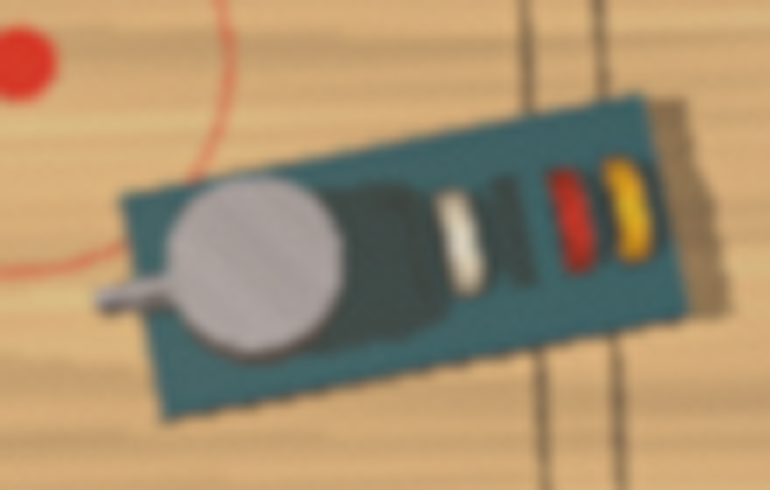

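View pics/cs.png

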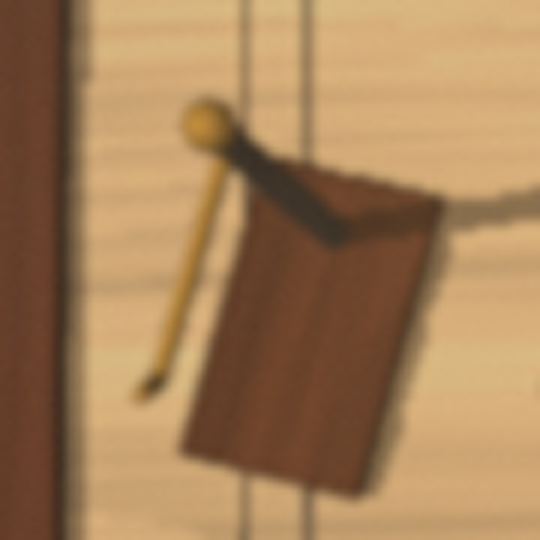

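View pics/cst.png

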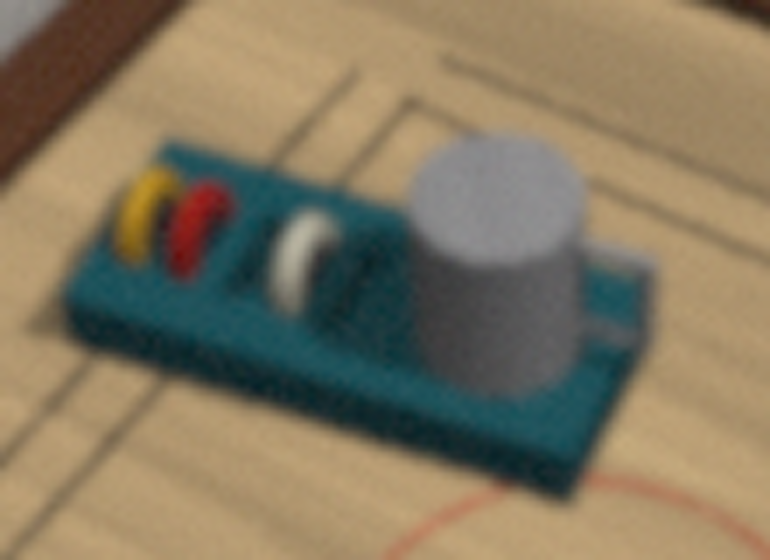

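View pics/css.png

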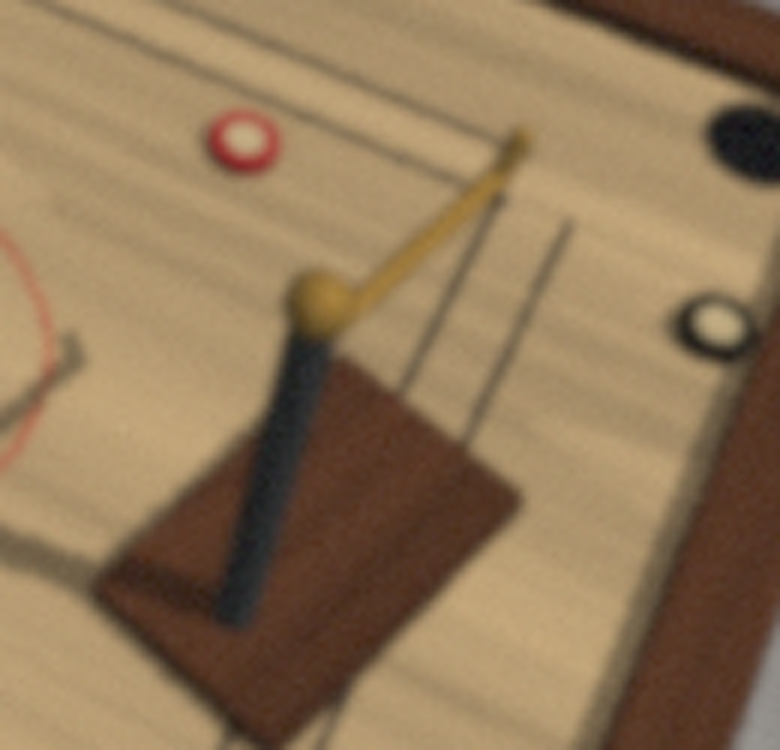

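The crops confirm the choice. The mug on the teal holder has its handle on the +y side, at (275,222) in the top view. Next I measure it precisely, along with the holder and the hook.

Run:
```python
from h import *
T=np.load("top0.npz");S=np.load("scene0.npz")
for n,z in(("top",T),("scene",S)):
    P=cloud(n,z["d"]);p=z["p"].astype(int);hsv=cv2.cvtColor(z["p"],cv2.COLOR_RGB2HSV)
    near=(abs(P[...,0]-.5)<.16)&(abs(P[...,1]+.14)<.2)
    # tumbler top by depth
    m=near&(abs(P[...,2]-.117)<.007)&(hsv[...,1]<70)&(P[...,1]>-.15)
    v,u=np.nonzero(m);(c,r)=cv2.minEnclosingCircle(np.stack([u,v],-1).astype(np.float32))
    X=onz(n,u,v,.117)[:,:2]; (w,rw)=cv2.minEnclosingCircle(X.astype(np.float32)); print(n,"tumbler",m.sum(),w,rw,X.mean(0),"medz",np.median(P[m][:,2]))
    # handle: grey pixels
    m=(near&(hsv[...,1]<70)&(P[...,2]>.05)&(abs(P[...,0]-.5)<.07)&(P[...,1]>-.056)&(P[...,1]<0))
    if m.sum(): 
        Q=P[m]; print(n,"handle",m.sum(),np.c_[Q][::max(1,len(Q)//14)].round(4).tolist())
    # holder teal
    t=(hsv[...,0]>85)&(hsv[...,0]<105)&(hsv[...,1]>100)&near
    t2=t&(abs(P[...,2]-.042)<.008)
    v,u=np.nonzero(t2); X=onz(n,u,v,.042)[:,:2].astype(np.float32); r=cv2.minAreaRect(X); print(n,"holder",r,np.median(P[t2][:,2])); print(cv2.boxPoints(r).round(4).tolist())
    # board
    b=(abs(P[...,0]-.45)<.02)&(abs(P[...,1])<.03);print("boardz",np.nanmedian(P[b][:,2]))
    # hook
    br=(hsv[...,0]>12)&(hsv[...,0]<30)&(hsv[...,1]>100)&(P[...,2]>.17)&(abs(P[...,0]-.58)<.13)&(abs(P[...,1]-.19)<.09)
    v,u=np.nonzero(br);print(n,"brass",br.sum(),[(int(a),int(b),*P[b,a].round(3)) for a,b in list(zip(u,v))[::max(1,len(u)//25)]])
```

```text
top tumbler 481 (0.5007979273796082, -0.09214147925376892) 0.032001595944166183 [ 0.50062517 -0.09240715] medz 0.11592067457745547
top handle 33 [[0.4965, -0.0444, 0.1043], [0.4959, -0.0497, 0.108], [0.4955, -0.055, 0.1096], [0.4942, -0.039, 0.1024], [0.4937, -0.0444, 0.1054], [0.494, -0.0494, 0.1011], [0.4933, -0.0548, 0.1062], [0.4912, -0.0367, 0.1076], [0.491, -0.0418, 0.1074], [0.4909, -0.047, 0.1072], [0.491, -0.052, 0.1041], [0.4952, -0.0556, 0.0635], [0.4892, -0.0388, 0.1014], [0.4932, -0.042, 0.0611], [0.4929, -0.0474, 0.0625], [0.4926, -0.0528, 0.0637], [0.4903, -0.0473, 0.0615]]
top holder ((0.4870159924030304, -0.24581468105316162), (0.013792742975056171, 0.0), 99.47297668457031) 0.041823334217683694
[[0.48820000886917114, -0.2526000142097473], [0.48820000886917114, -0.2526000142097473], [0.48590001463890076, -0.23899999260902405], [0.48590001463890076, -0.23899999260902405]]
boardz 0.008865920371356806
top brass 234 [(174, 156, np.float64(0.642), np.float64(0.188), np.float64(0.23)), (173, 158, np.float64(0.637), np.float64(0.189), np.float64(0.233)), (174, 159, np.float6
[... 3743 characters left out ...]
float64(0.237)), (368, 269, np.float64(0.637), np.float64(0.181), np.float64(0.227)), (379, 269, np.float64(0.608), np.float64(0.195), np.float64(0.201)), (373, 270, np.float64(0.641), np.float64(0.19), np.float64(0.236)), (368, 271, np.float64(0.641), np.float64(0.182), np.float64(0.227)), (379, 271, np.float64(0.632), np.float64(0.2), np.float64(0.229)), (375, 272, np.float64(0.64), np.float64(0.195), np.float64(0.233)), (372, 273, np.float64(0.644), np.float64(0.191), np.float64(0.232)), (371, 274, np.float64(0.645), np.float64(0.19), np.float64(0.229)), (371, 275, np.float64(0.645), np.float64(0.19), np.float64(0.225)), (374, 276, np.float64(0.643), np.float64(0.195), np.float64(0.224))]
```

Run:
```python
from h import *
for n in("top","scene"):
    z=np.load(n+"0.npz");P=cloud(n,z["d"]);hsv=cv2.cvtColor(z["p"],cv2.COLOR_RGB2HSV).astype(int);H,Sa,V=hsv[...,0],hsv[...,1],hsv[...,2]
    red=((H<8)|(H>172))&(Sa>150)&(V>120)
    m=red&(abs(P[...,0]-.6)<.03)&(abs(P[...,1])<.03);v,u=np.nonzero(m);print(n,"dot",onz(n,u,v,.009).mean(0),m.sum())
    m=red&(abs(P[...,0]-.425)<.04)&(abs(P[...,1]-.1)<.03);v,u=np.nonzero(m);print(n,"coin ring",cv2.minEnclosingCircle(onz(n,u,v,.017)[:,:2].astype(np.float32)))
    for c in[(.89,.29),(.89,-.29),(.306,.29),(.306,-.29)]:
        m=(V<60)&(np.hypot(P[...,0]-c[0],P[...,1]-c[1])<.035)&(P[...,2]<.015);v,u=np.nonzero(m)
        if len(u)>30:print(n,"pocket",onz(n,u,v,.009).mean(0).round(4),m.sum())
    t=(H>80)&(H<108)&(Sa>90)&(abs(P[...,0]-.52)<.09)&(abs(P[...,1]+.15)<.13)
    print(n,"teal",t.sum(),np.median(P[t][:,2]) )
    t2=t&(P[...,2]>.032);v,u=np.nonzero(t2);r=cv2.minAreaRect(onz(n,u,v,.042)[:,:2].astype(np.float32));b=cv2.boxPoints(r);print(r)
    print(b.round(4).tolist())
```

```text
top dot [ 5.98785921e-01 -2.07982042e-04  9.00000000e-03] 83
top coin ring ((0.42358919978141785, 0.10006161034107208), 0.014796058647334576)
top pocket [0.8913 0.2921 0.009 ] 118
top pocket [ 0.8906 -0.2923  0.009 ] 116
top pocket [0.3067 0.2928 0.009 ] 155
top teal 434 0.040762192468171476
((0.5134997963905334, -0.1692919135093689), (0.0816083699464798, 0.16337332129478455), 9.049006462097168)
[[0.4603999853134155, -0.0949999988079071], [0.4860999882221222, -0.2563999891281128], [0.5666000247001648, -0.2434999942779541], [0.5408999919891357, -0.08219999819993973]]
scene dot [ 6.00383162e-01 -1.25855338e-04  9.00000000e-03] 97
scene coin ring ((0.4287493824958801, 0.10138612985610962), 0.013368908315896988)
scene pocket [ 0.8927 -0.2924  0.009 ] 229
scene pocket [0.3075 0.2927 0.009 ] 148
scene pocket [ 0.308  -0.2928  0.009 ] 75
scene teal 1368 0.04043200407407693
((0.5195817351341248, -0.14604270458221436), (0.09364881366491318, 0.20943361520767212), 9.285136222839355)
[[0.45649999380111694, -0.0502999983727932], [0.4902999997138977, -0.25690001249313354], [0.5827000141143799, -0.241799995303154], [0.5489000082015991, -0.035100001841783524]]
```

Run:
```python
from h import *
c=np.array([(125,195),(645,95),(690,310),(165,418)])/7+[260,180]-.5
X=onz("top",c[:,0],c[:,1],.041);print(X.round(4));cc=X.mean(0);print(cc)
for i in range(4):print(np.linalg.norm(X[i]-X[(i+1)%4]))
for n in("top","scene"):
    z=np.load(n+"0.npz");P=cloud(n,z["d"]);D=z["d"]
    # circle fit on top by edges
    k=dict(top=(254,266,7,260,180),scene=(498,200,7,210,180))[n]
    print(n,onz(n,k[0]/k[2]+k[3]-.5,k[1]/k[2]+k[4]-.5,.117))
k=lambda a,b:(a/7+209.5,b/7+179.5)
```

```text
[[ 0.5385 -0.0431  0.041 ]
 [ 0.5708 -0.2478  0.041 ]
 [ 0.4858 -0.2609  0.041 ]
 [ 0.4505 -0.0562  0.041 ]]
[ 0.51141526 -0.15201118  0.041     ]
0.20716853732402812
0.08600746553221938
0.20769629564623066
0.08894714499949956
top [ 0.49982779 -0.09321762  0.117     ]
scene [ 0.50530325 -0.09152361  0.117     ]
```

Run:
```python
from h import *
for n in("top","scene"):
    z=np.load(n+"0.npz");P=cloud(n,z["d"]);hsv=cv2.cvtColor(z["p"],cv2.COLOR_RGB2HSV).astype(int);H,Sa,V=hsv[...,0],hsv[...,1],hsv[...,2]
    br=(H>12)&(H<30)&(Sa>100)&(abs(P[...,2]-.2)<.008)&(P[...,0]>.53)&(P[...,0]<.615)&(abs(P[...,1]-.205)<.03)
    v,u=np.nonzero(br);X=onz(n,u,v,.199)[:,:2]
    l=cv2.fitLine(X.astype(np.float32),cv2.DIST_HUBER,0,.01,.01).ravel();a=np.degrees(np.arctan2(l[1],l[0]))
    print(n,br.sum(),l,a,"y at .58:",l[3]+(0.58-l[2])*l[1]/l[0], "zmed",np.median(P[br][:,2]))
    m=(H>12)&(H<30)&(Sa>100)&(P[...,2]>.213)&(P[...,0]>.61)&(P[...,0]<.66)&(abs(P[...,1]-.19)<.03)
    v,u=np.nonzero(m);print("ball",cv2.minEnclosingCircle(onz(n,u,v,.226)[:,:2].astype(np.float32)), np.nanmax(P[m][:,2]))
# base corners
c=np.array([(243,165),(440,203),(360,497),(182,452)])/6+140-.5
X=onz("top",c[:,0],c[:,1],.023);print(X.round(4),X.mean(0))
```

```text
top 118 [ 0.96108496 -0.27625287  0.5751839   0.20574197] -16.03669 y at .58: 0.20435765 zmed 0.20238310894562073
ball ((0.6315851211547852, 0.18939264118671417), 0.011716559529304504) 0.23852384304626317
scene 147 [ 0.96327007 -0.26853442  0.5708348   0.2082288 ] -15.577074 y at .58: 0.20567378 zmed 0.2024082342198139
ball ((0.6347250938415527, 0.18869340419769287), 0.012851625680923462) 0.23768860813511872
[[0.6669 0.2321 0.023 ]
 [0.6448 0.1381 0.023 ]
 [0.5064 0.1769 0.023 ]
 [0.5305 0.2608 0.023 ]] [0.5871395  0.20196598 0.023     ]
```

>>> arm_command:
  targets:
    - [0,0,0.1,0,0,0,100]
    - [0.08,0.3,0.15,0,0,0.2,100]
    - [0.2,0.5,0.15,0,0,0.35,100]
    - [0.3,0.6,0.15,0,0,0.45,100]
    - [0.4,0.75,0.15,0,0,0.55,100]
    - [0.5,0.85,0.15,0,0,0.65,100]
    - [0.55,0.95,0.13,0,0,0.8,100]
    - [0.6,1,0.08,0,0,0.9,100]
    - [0.63,1,0.04,0,0,0.94,100]
    - [0.65,1,0,0,0,0.94,100]

```text
t: 1.35
tcp_pos: [0.4623, -0.1864, 0.2598]
tcp_rot: [-180.0, 0.1, 99.3]
wrist_force: [0.5, -1.2, 0.5]
gripper_width: 0.088
```

>>> arm_command:
  targets:
    - [0.04,0.1,-0.04,0,0,0,100]
    - [0.082,0.19,-0.1,0,0,0,100]
    - [0.082,0.19,-0.1,0,0,0,100]

```text
t: 1.72
tcp_pos: [0.5029, -0.0869, 0.2077]
tcp_rot: [-179.8, -0.1, 99.7]
wrist_force: [0.5, 0.9, -0.3]
gripper_width: 0.0877
```

Run:
```python
from h import *
o=get_obs();print(o["t"],o["joints"].round(1),o["tcp_pos"],o["tcp_rot"])
for n in("top","scene"):
    p,d=grab(n,"1")
    t=proj(n,o["tcp_pos"]);print(n,t, proj(n,o["tcp_pos"]+[0,0,-.017]))
    u,v=t.astype(int); crop(p,max(u-60,0),u+60,v-50,v+50,6,n+"1c")
```

```text
1.725 [ 30.3  17.  -32.5 111.4  11.   54.8   2.3] [ 0.50290388 -0.08686986  0.2077429 ] [-1.79818191e+02 -1.10269472e-01  9.97300624e+01]
top [292.64307669 211.78739615] [292.76720044 212.71165165]
scene [282.23644149 181.65203438] [282.33806208 186.90953566]
```

View pics/scene1c.png

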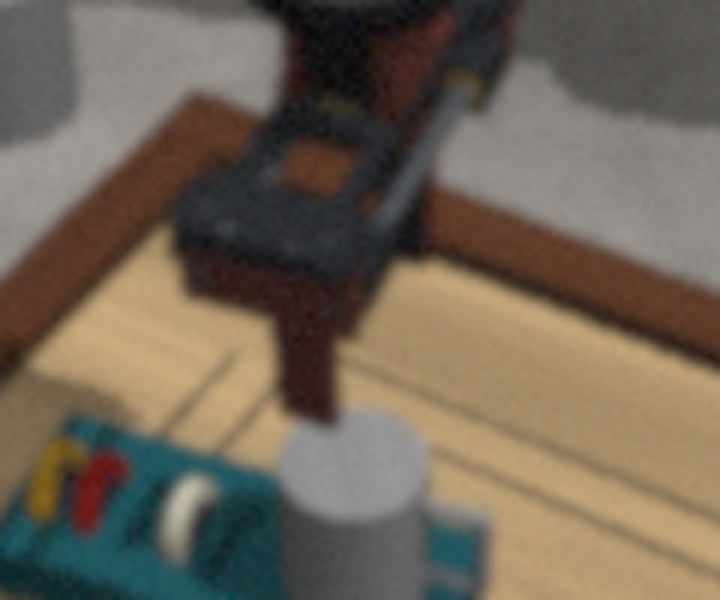

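View pics/top1c.png

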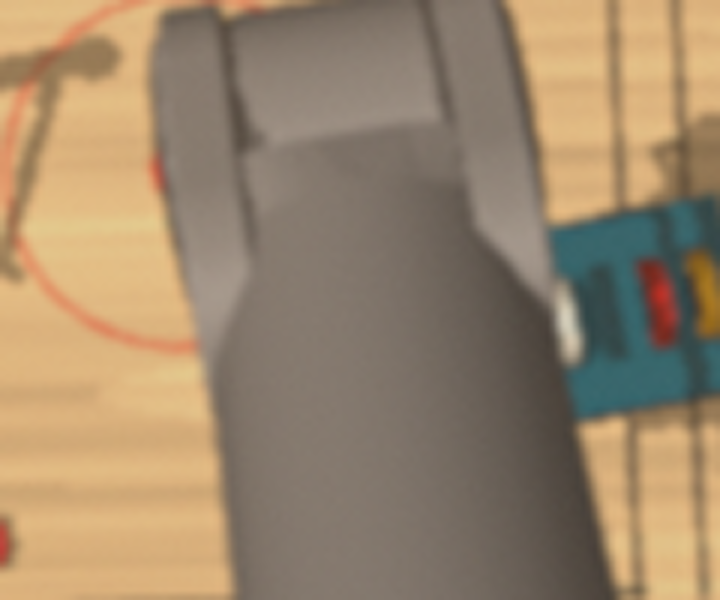

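Run:
```python
from h import *
t=np.array([0.5029,-0.0869,0.2077]);j=np.array([np.cos(.170),np.sin(.170),0]);w=np.array([-j[1],j[0],0])
for a in(.044,.0575):
  for b in(-.01,.01): print(a,b,proj("scene",t+j*a+w*b-[0,0,.017]))
print(onz("scene",np.array([222+285/6,222+335/6])-.5,np.array([131+410/6,131+422/6])-.5,.1907))
```

```text
0.044 -0.01 [271.08004594 198.45793277]
0.044 0.01 [279.20735304 200.74503722]
0.0575 -0.01 [268.75218639 202.48219935]
0.0575 0.01 [276.94247756 204.81476002]
[[ 0.5513833  -0.09274433  0.1907    ]
 [ 0.54698343 -0.07310259  0.1907    ]]
```

The front fingertip appears at about (274,200) in the scene view. That is within a few pixels of its predicted position, so the calibration holds. Now I descend.

>>> arm_command:
  targets:
    - [0,-0.007,-0.08,0,0,0,100]
    - [0,-0.007,-0.16,0,0,0,100]
    - [0,-0.007,-0.22,0,0,0,100]
    - [0,-0.007,-0.245,0,0,0,100]
    - [0,-0.007,-0.245,0,0,0,100]

```text
t: 2.45
tcp_pos: [0.5028, -0.0961, 0.0871]
tcp_rot: [-179.9, 0.1, 99.3]
wrist_force: [0.2, -0.1, 0.8]
gripper_width: 0.0878
```

>>> arm_command:
  newtons: 25
  targets:
    - [0,0,0,0,0,0,65]
    - [0,0,0,0,0,0,55]
    - [0,0,0,0,0,0,50]
    - [0,0,0,0,0,0,50]
    - [0,0,0,0,0,0,50]

```text
t: 3.08
tcp_pos: [0.5035, -0.0962, 0.0877]
tcp_rot: [-180.0, 0.1, 99.3]
wrist_force: [-0.4, -1.1, 6.3]
gripper_width: 0.0625
```

Run:
```python
from h import *
o=get_obs();print(o["t"],o["joints"].round(1),o["tcp_pos"],o["tcp_rot"],o["gripper_width"],o["wrist_force"],o["wrist_torque"])
p,d=grab("scene","2"); crop(p,220,340,140,260,5,"s2c")
```

```text
3.075 [ 26.8  26.8 -28.4 116.9  19.3  40.8  -4.5] [ 0.503451   -0.09623011  0.08774155] [-1.79956040e+02  1.27446610e-01  9.92570843e+01] 0.06252357096373373 [-0.37651894 -1.0570609   6.31833801] [-0.17553488  0.09318701 -0.01872943]
```

View pics/s2c.png

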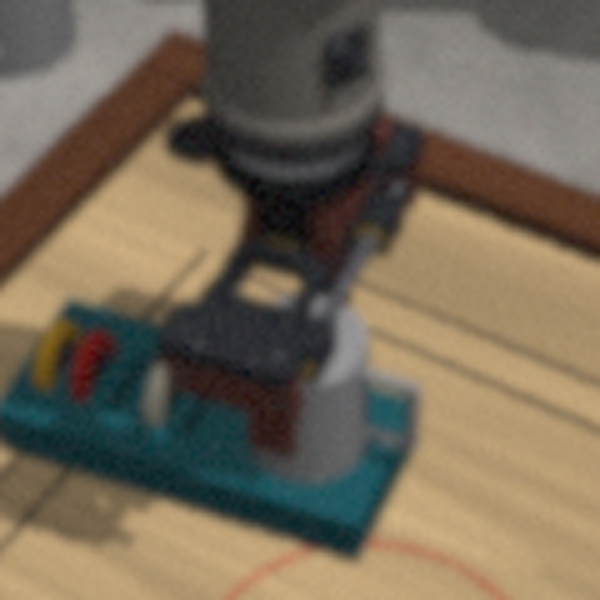

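Run:
```python
from h import *
t=np.array([0.50345,-0.0962,0.0877]);a=np.radians(9.26);j=np.array([np.cos(a),np.sin(a),0]);w=np.array([-j[1],j[0],0])
for d in(.031,.0445):
  for b in(-.01,.01): print(d,b,(proj("scene",t+j*d+w*b-[0,0,.017])-[220,140])*5)
for c in(0,.005,.01,.015):
  C=t+w*c; s=[]
  th=np.linspace(0,6.28,80);ring=np.c_[C[0]+.032*np.cos(th),C[1]+.032*np.sin(th),np.full(80,.06)]
  q=(proj("scene",ring)-[220,140])*5;print(c,q[:,0].min(),q[:,0].max(),q[:,1].max())
z=np.load("scene_2.npz");P=cloud("scene",z["d"])
# handle points
for (x,y) in [(410,385),(412,400),(405,430),(390,383)]:
  print(P[140+y//5,220+x//5].round(4))
```

```text
0.031 -0.01 [257.16314803 432.9868207 ]
0.031 0.01 [293.63159753 444.26590277]
0.0445 -0.01 [246.49552542 452.22156662]
0.0445 0.01 [283.2147845  463.70072518]
0 237.60791478364382 361.0020415815225 456.92066408538255
0.005 246.4506401706251 370.0166716468135 459.75337719935783
0.01 255.30582930658767 379.05499452325785 462.5936840709294
0.015 264.1842682694323 388.11710374014353 465.44161527637584
[ 0.4952 -0.0361  0.106 ]
[ 0.4989 -0.0339  0.0997]
[ 0.4727 -0.0502  0.0397]
[ 0.4972 -0.0464  0.1057]
```

The tumbler is gripped, with its axis about 5 mm handle-side of the pads. Next I lift it straight up.

>>> arm_command:
  targets:
    - [0,0,0.03,0,0,0,50]
    - [0,0,0.07,0,0,0,50]
    - [0,0,0.13,0,0,0,50]
    - [0,0,0.19,0,0,0,50]
    - [0,0,0.25,0,0,0,50]
    - [0,0,0.25,0,0,0,50]

```text
t: 3.88
tcp_pos: [0.5047, -0.0961, 0.2152]
tcp_rot: [179.8, 0.2, 99.3]
wrist_force: [-0.3, -0.4, -1.2]
gripper_width: 0.0626
```

Run:
```python
from h import *
o=get_obs();print(o["t"],o["joints"].round(1),o["tcp_pos"],o["tcp_rot"],o["gripper_width"],o["wrist_force"],o["wrist_torque"])
p,d=grab("scene","3"); crop(p,210,350,110,260,4,"s3c")
```

```text
3.875 [ 31.3  16.6 -32.6 110.9  11.   55.3   2.8] [ 0.50471228 -0.09613465  0.21517842] [179.80650525   0.22179334  99.2601152 ] 0.06257927342081115 [-0.28387577 -0.42843886 -1.22645088] [-0.03745487 -0.119196   -0.00715889]
```

View pics/s3c.png

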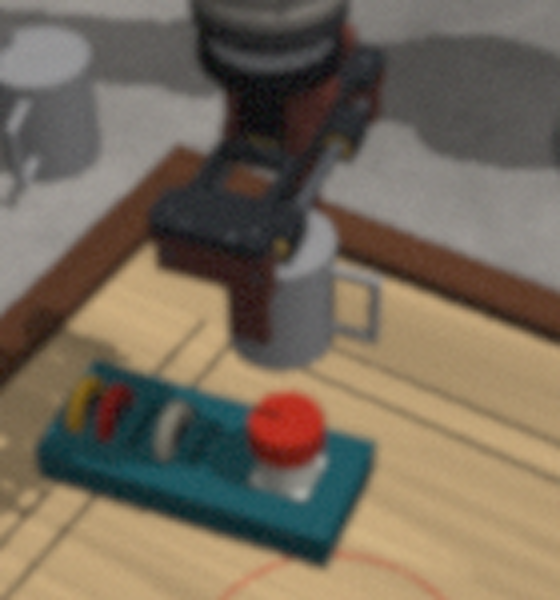

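The scene view shows the tumbler lifted level with its handle at about (299,187). The red cap and vial below it at about (282,217) are undisturbed. Next I carry the tumbler to the hook.

>>> arm_command:
  targets:
    - [-0.02,0.08,0,0,0,-0.05,50]
    - [-0.06,0.18,0,0,0,-0.1,50]
    - [-0.09,0.28,0,0,0,-0.16,50]
    - [-0.09,0.38,0,0,0,-0.22,50]
    - [-0.07,0.48,0,0,0,-0.278,50]
    - [-0.05,0.54,-0.006,0,0,-0.278,50]
    - [-0.049,0.559,-0.006,0,0,-0.278,50]
    - [-0.049,0.559,-0.006,0,0,-0.278,50]
    - [-0.049,0.559,-0.006,0,0,-0.278,50]

```text
t: 5.05
tcp_pos: [0.4789, 0.1815, 0.2101]
tcp_rot: [180.0, 0.3, 74.1]
wrist_force: [-0.1, -0.4, -1.3]
gripper_width: 0.0628
```

Run:
```python
from h import *
o=get_obs();print(o["t"],o["joints"].round(1),o["tcp_pos"],o["tcp_rot"],o["gripper_width"],o["wrist_force"],o["wrist_torque"])
p,d=grab("scene","4"); crop(p,340,480,180,300,5,"s4c")
p,d=grab("top","4"); crop(p,130,260,140,270,5,"t4c")
t=o["tcp_pos"];y=np.radians(o["tcp_rot"][2]-90);j=np.array([np.cos(y),np.sin(y),0]);w=np.array([-j[1],j[0],0])
for s in(.043,.047,.051): print(s,proj("scene",t+w*s-[0,0,.006]),(proj("scene",t+w*s-[0,0,.006])-[340,180])*5)
```

```text
5.05 [  3.2  17.8 -36.9 110.9  13.1  55.6 -55.8] [0.47886835 0.18151077 0.21008619] [179.98841776   0.26079962  74.13523219] 0.06277649158711464 [-0.10893995 -0.38135062 -1.28994208] [-0.0254905  -0.07968442  0.01805935]
0.043 [414.17560787 232.85275005] [370.87803934 264.26375027]
0.047 [415.82937572 233.96536454] [379.1468786  269.82682272]
0.051 [417.49144092 235.08356129] [387.45720462 275.41780645]
```

View pics/s4c.png

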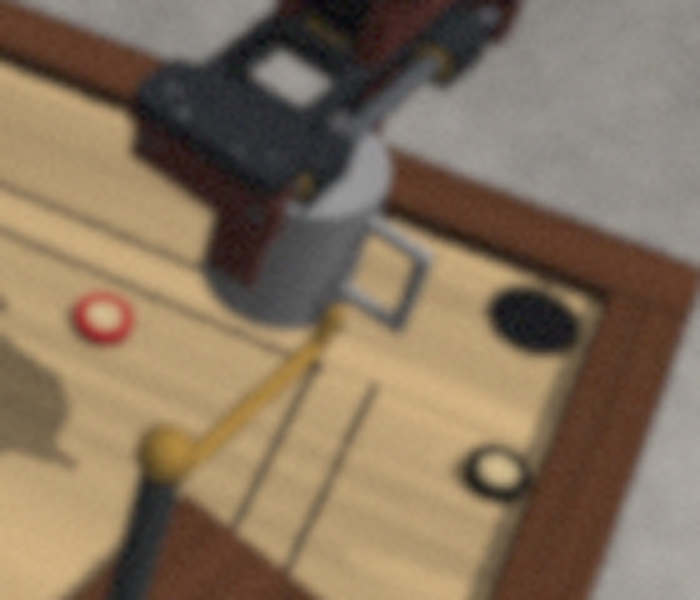

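View pics/t4c.png

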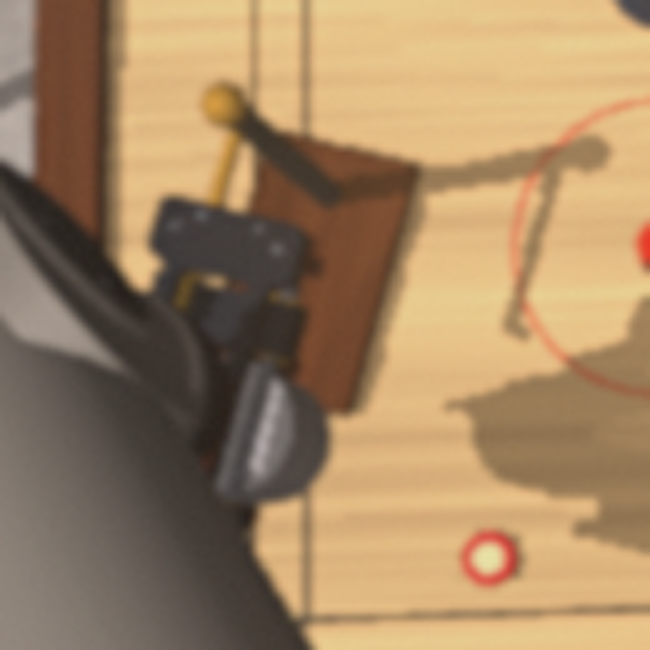

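In the scene view the handle opening is centred at about (417,235) and the hook tip is at about (407,242). The handle lines up with the bar to about 2 mm. I apply a small correction and insert halfway.

>>> arm_command:
  targets:
    - [0,0.004,0.007,0,0,0,50]
    - [0,0.004,0.007,0,0,0,50]
    - [0.025,-0.003,0.007,0,0,0,50]
    - [0.05,-0.01,0.007,0,0,0,50]
    - [0.07,-0.016,0.007,0,0,0,50]
    - [0.07,-0.016,0.007,0,0,0,50]

```text
t: 5.9
tcp_pos: [0.515, 0.1732, 0.2136]
tcp_rot: [180.0, 0.2, 74.0]
wrist_force: [-0.1, -0.2, -1.0]
gripper_width: 0.0627
```

Run:
```python
from h import *
o=get_obs();print(o["t"],o["joints"].round(1),o["tcp_pos"],o["tcp_rot"],o["gripper_width"],o["wrist_force"],o["wrist_torque"])
p,d=grab("scene","5"); crop(p,350,450,200,290,7,"s5c")
```

```text
5.9 [  3.8  20.4 -35.8 106.8  14.2  57.3 -54. ] [0.51504316 0.17322317 0.21362901] [179.97704236   0.21978967  74.03978655] 0.0627014019208711 [-0.0705489  -0.20986346 -0.95647341] [-0.01018933 -0.08640123 -0.00171778]
```

View pics/s5c.png

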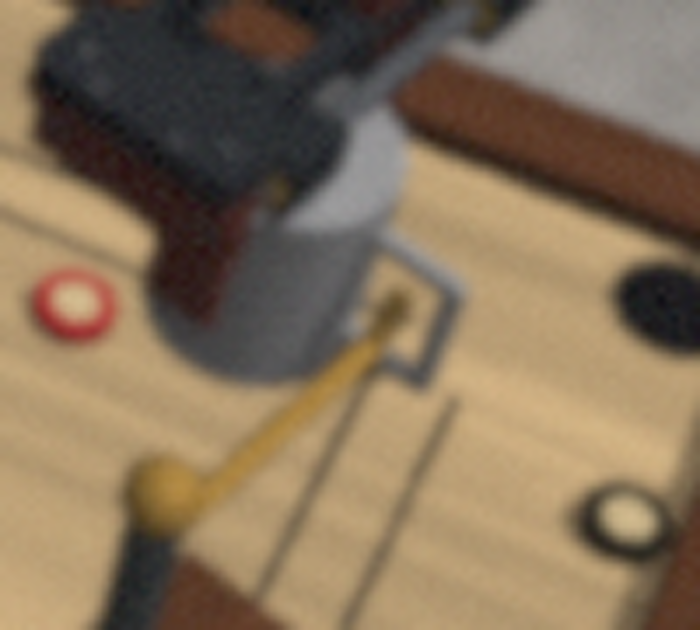

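The tip at (407,243) sits inside the handle opening, with clearance all round. I continue along the bar, then lower the tumbler.

>>> arm_command:
  targets:
    - [0.02,-0.005,0,0,0,0,50]
    - [0.04,-0.011,0,0,0,0,50]
    - [0.062,-0.017,0,0,0,0,50]
    - [0.062,-0.017,0,0,0,0,50]
    - [0.062,-0.017,-0.015,0,0,0,50]
    - [0.062,-0.017,-0.015,0,0,0,50]

```text
t: 6.7
tcp_pos: [0.5445, 0.165, 0.2053]
tcp_rot: [-179.9, 0.3, 74.1]
wrist_force: [0.8, 0.2, -1.4]
gripper_width: 0.0623
```

Run:
```python
from h import *
o=get_obs();print(o["t"],o["joints"].round(1),o["tcp_pos"],o["tcp_rot"],o["gripper_width"],o["wrist_force"],o["wrist_torque"])
p,d=grab("scene","6"); crop(p,330,450,200,300,6,"s6c")
```

```text
6.7 [  4.   23.3 -34.7 103.9  15.6  57.8 -52.8] [0.54448054 0.16502079 0.20525586] [-179.92309456    0.28197487   74.11609108] 0.062302952944386966 [ 0.81965543  0.18642028 -1.3602678 ] [-0.01112252 -0.10195206 -0.00492489]
```

View pics/s6c.png

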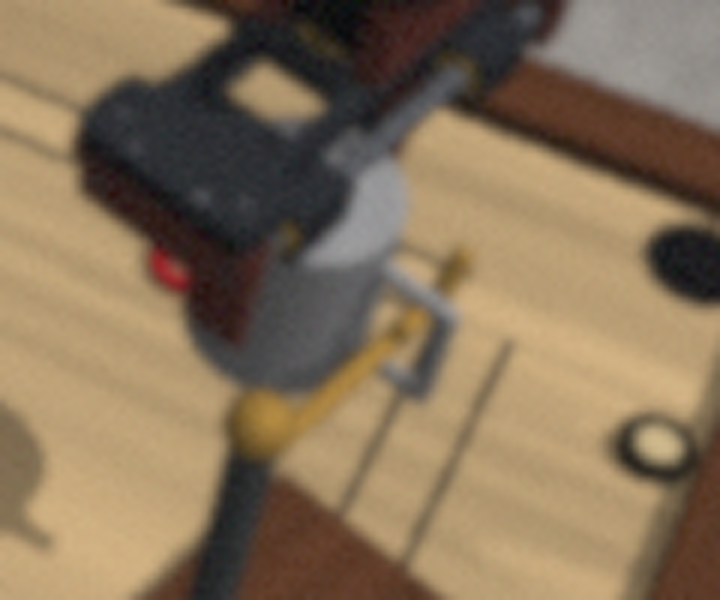

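The handle is threaded on the bar, with its bars around (398,255) and the tip well clear outside. I compute a tilt about the bar so that the release is gentle.

Run:
```python
import numpy as np
w=np.array([.2736,.9618]);b=np.array([.9618,-.2736])
for th in(0,10,20,30,40,48):
    t=np.radians(th);c,s=np.cos(t),np.sin(t)
    dw=.049-(.0535*c-.006*s); dz=-.0068-(.0535*s+.006*c)
    print(th,(np.r_[w*dw,dz]/.5).round(3).tolist(),(b*th/90).round(3).tolist())
```

```text
0 [-0.002, -0.009, -0.026] [0.0, -0.0]
10 [-0.001, -0.005, -0.044] [0.107, -0.03]
20 [0.0, 0.001, -0.061] [0.214, -0.061]
30 [0.003, 0.011, -0.077] [0.321, -0.091]
40 [0.006, 0.023, -0.092] [0.427, -0.122]
48 [0.01, 0.034, -0.101] [0.513, -0.146]
```

>>> arm_command:
  targets:
    - [-0.002,-0.009,-0.013,0,0,0,50]
    - [-0.002,-0.009,-0.024,0,0,0,50]
    - [-0.001,-0.005,-0.042,0.107,-0.03,0,50]
    - [0,0.001,-0.06,0.214,-0.061,0,50]
    - [0,0.001,-0.06,0.214,-0.061,0,50]

```text
t: 7.38
tcp_pos: [0.5444, 0.1614, 0.1741]
tcp_rot: [-179.8, -19.7, 73.6]
wrist_force: [0.5, -0.7, -1.0]
gripper_width: 0.0626
```

Run:
```python
from h import *
o=get_obs();print(o["t"],o["joints"].round(1),o["tcp_pos"],o["tcp_rot"],o["gripper_width"],o["wrist_force"],o["wrist_torque"])
p,d=grab("scene","7"); crop(p,330,450,200,300,6,"s7c")
```

```text
7.375 [ 21.8  24.4 -43.4 112.7   0.2  38.  -33.7] [0.54443265 0.16136729 0.17407662] [-179.78347756  -19.65487      73.64087676] 0.06259548228482527 [ 0.52524137 -0.65801564 -1.04365185] [-0.46384503  0.08475476 -0.01440362]
```

View pics/s7c.png

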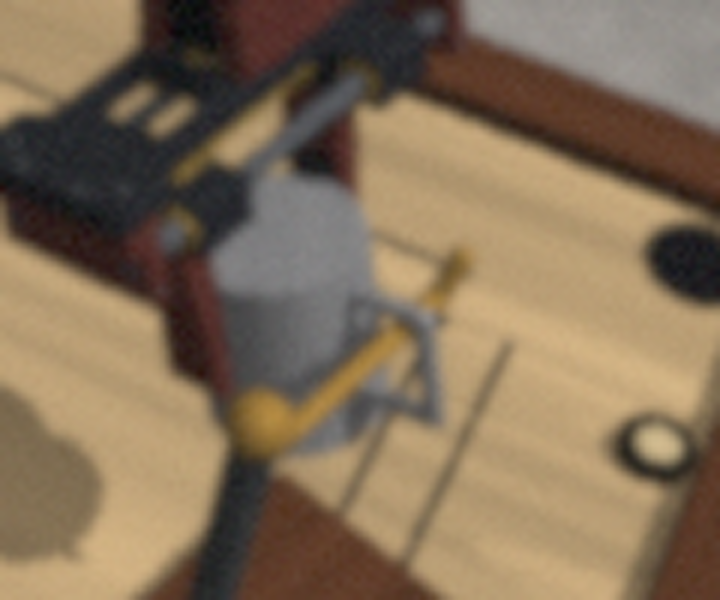

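>>> arm_command:
  targets:
    - [0,0.008,0,0,0,0,50]
    - [0.003,0.021,-0.012,0.098,-0.028,0,50]
    - [0.006,0.031,-0.024,0.196,-0.056,0,50]
    - [0.006,0.031,-0.024,0.196,-0.056,0,50]
    - [0.006,0.031,-0.024,0.196,-0.056,0,50]

```text
t: 8.05
tcp_pos: [0.5476, 0.181, 0.1639]
tcp_rot: [-179.8, -37.8, 74.1]
wrist_force: [0.6, -0.8, -0.9]
gripper_width: 0.0629
```

Run:
```python
from h import *
o=get_obs();print(o["t"],o["joints"].round(1),o["tcp_pos"],o["tcp_rot"],o["gripper_width"],o["wrist_force"],o["wrist_torque"])
p,d=grab("scene","8"); crop(p,330,450,200,300,6,"s8c")
```

```text
8.05 [ 39.2  34.  -57.8 117.5 -13.   25.8 -14.1] [0.54758537 0.181004   0.16387551] [-179.81837099  -37.81106896   74.07678016] 0.06285557607185423 [ 0.58231492 -0.77013042 -0.94516655] [-0.82455429  0.12318841 -0.02076211]
```

View pics/s8c.png

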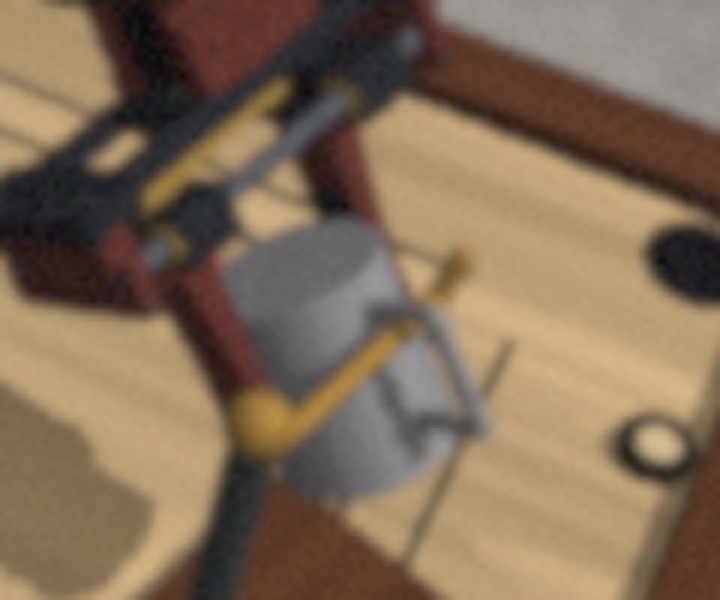

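>>> arm_command:
  targets:
    - [-0.003,-0.011,-0.009,0,0,0,50]
    - [-0.003,-0.011,-0.009,0,0,0,50]
    - [-0.003,-0.011,-0.009,0,0,0,80]
    - [-0.003,-0.011,-0.009,0,0,0,100]
    - [-0.003,-0.011,-0.009,0,0,0,100]
    - [-0.003,-0.011,-0.009,0,0,0,100]

```text
t: 8.85
tcp_pos: [0.5462, 0.1759, 0.1599]
tcp_rot: [-179.9, -37.8, 74.2]
wrist_force: [0.2, 0.0, 0.0]
gripper_width: 0.0877
```

Run:
```python
from h import *
o=get_obs();print(o["t"],o["joints"].round(1),o["tcp_pos"],o["tcp_rot"],o["gripper_width"],o["wrist_force"],o["wrist_torque"])
p,d=grab("scene","9"); crop(p,330,450,200,300,6,"s9c")
```

```text
8.85 [ 39.8  34.3 -57.8 117.8 -12.9  25.6 -13.5] [0.54623451 0.17590333 0.15985243] [-179.92741393  -37.81801539   74.18620692] 0.08769466558870266 [0.21178002 0.04378132 0.01982258] [-0.59493033  0.02830519 -0.01037525]
```

View pics/s9c.png

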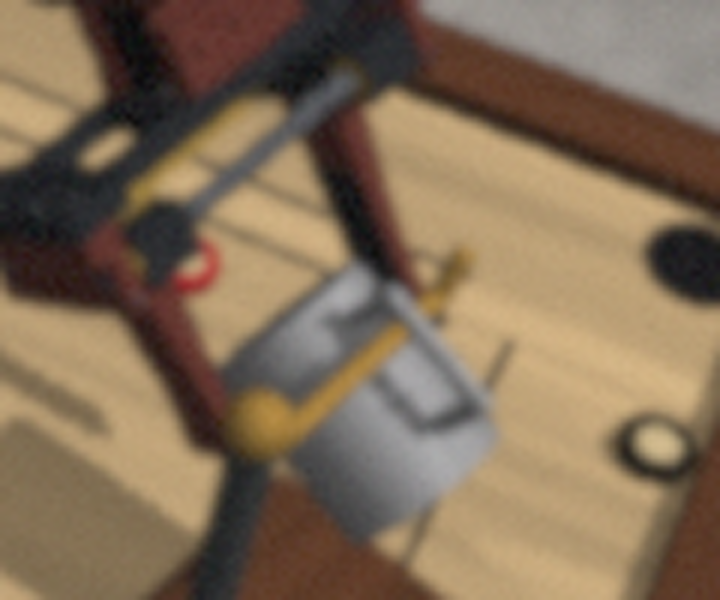

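The tumbler hangs on the hook and the fingers are open. I retreat along the tool axis.

>>> arm_command:
  targets:
    - [-0.01,-0.035,0.047,0,0,0,100]
    - [-0.02,-0.07,0.095,0,0,0,100]
    - [-0.03,-0.11,0.15,0,0,0,100]
    - [-0.04,-0.16,0.2,-0.07,0.02,0,100]
    - [-0.05,-0.25,0.22,-0.18,0.05,0,100]
    - [-0.06,-0.35,0.22,-0.29,0.08,0,100]
    - [-0.07,-0.43,0.22,-0.41,0.11,0,100]
    - [-0.08,-0.5,0.2,-0.41,0.115,0,100]
    - [-0.08,-0.5,0.2,-0.41,0.115,0,100]

```text
t: 10.02
tcp_pos: [0.5055, -0.0761, 0.259]
tcp_rot: [-179.9, 0.6, 74.0]
wrist_force: [0.0, 0.2, 0.0]
gripper_width: 0.0878
```

Run:
```python
from h import *
o=get_obs();print(o["t"],o["joints"].round(1),o["tcp_pos"],o["tcp_rot"],o["gripper_width"],o["wrist_force"],o["wrist_torque"])
p,d=grab("scene","10"); 
q,e=grab("top","10")
for n,p,d in(("scene",p,d),("top",q,e)):
    P=cloud(n,d);hsv=cv2.cvtColor(p,cv2.COLOR_RGB2HSV).astype(int);H,Sa,V=hsv[...,0],hsv[...,1],hsv[...,2]
    m=((H<8)|(H>172))&(Sa>130)&(abs(P[...,0]-.505)<.06)&(abs(P[...,1]+.09)<.05)&(P[...,2]>.05)
    print(n,m.sum(), np.nanpercentile(P[m][:,2],[10,50,95]) if m.sum() else "")
    if m.sum():
        zt=np.nanpercentile(P[m][:,2],90); tp=m&(P[...,2]>zt-.008); v,u=np.nonzero(tp); print(cv2.minEnclosingCircle(onz(n,u,v,.0925)[:,:2].astype(np.float32)),P[tp].mean(0))
crop(p:=np.load("scene_10.npz")["p"],200,460,120,320,3,"s10c")
```

```text
10.025 [ 40.9  16.4 -46.9 107.4  14.   62.2 -27.4] [ 0.50553468 -0.0760519   0.25896924] [-179.92304387    0.56487505   74.03577231] 0.08779280810544009 [0.01609873 0.1833831  0.0213018 ] [-0.01919752 -0.07804268  0.00909457]
scene 377 [0.08466659 0.09286862 0.39027684]
((0.13016512989997864, -0.26076847314834595), 0.07709578424692154) [ 0.51452564 -0.05297915  0.38606511]
top 0
```

View pics/s10c.png

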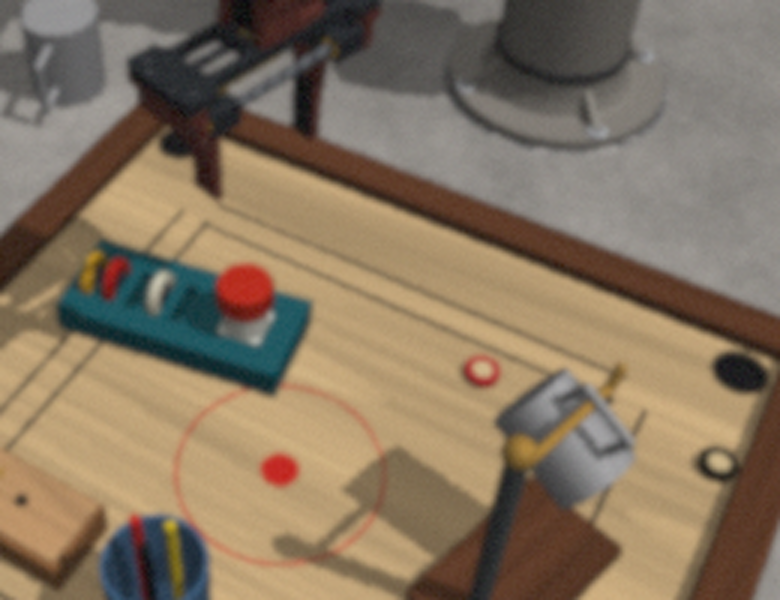

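View pics/top_10.png

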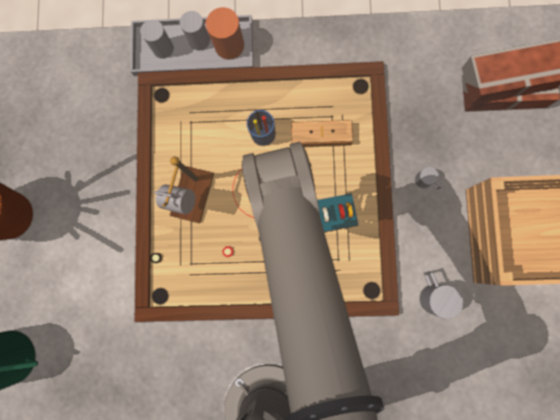

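The tumbler hangs still at about (390,267) in the scene view. The vial and cap stand at about (282,217), and nothing has been disturbed. Next I measure the cap.

Run:
```python
from h import *
n="scene"
for tag in("3","10"):
    z=np.load(f"scene_{tag}.npz");p,d=z["p"],z["d"];P=cloud(n,d);hsv=cv2.cvtColor(p,cv2.COLOR_RGB2HSV).astype(int);H,Sa,V=hsv[...,0],hsv[...,1],hsv[...,2]
    m=((H<8)|(H>172))&(Sa>130)&(abs(P[...,0]-.505)<.06)&(abs(P[...,1]+.09)<.05)&(P[...,2]>.05)&(P[...,2]<.12)
    v,u=np.nonzero(m);print(u.min(),u.max(),v.min(),v.max(),m.sum())
    zt=np.nanpercentile(P[m][:,2],[50,75,90,97]);print(zt)
    tp=m&(V>np.percentile(V[m],45));v,u=np.nonzero(tp);print(np.median(P[tp][:,2]),cv2.minEnclosingCircle(onz(n,u,v,np.median(P[tp][:,2]))[:,:2].astype(np.float32)))
    tp=m&(P[...,2]>zt[1]-.004);v,u=np.nonzero(tp);zz=np.median(P[tp][:,2]);X=onz(n,u,v,zz)[:,:2];print(zz,cv2.minEnclosingCircle(X.astype(np.float32)),X.mean(0))
    # vial body
    m=(Sa<60)&(V>140)&(abs(P[...,0]-.505)<.04)&(abs(P[...,1]+.09)<.04)&(P[...,2]>.042);print("vial",m.sum(),np.nanmedian(P[m],0),P[m].min(0),P[m].max(0))
    crop(p,255,310,195,245,12,"cap"+tag)
```

```text
272 290 208 226 279
[0.09210272 0.09339551 0.09423053 0.09488964]
0.09275128649830183 ((0.5026570558547974, -0.09096718579530716), 0.021743953227996826)
0.09273513188621352 ((0.5055499076843262, -0.0882248505949974), 0.02499289996922016) [ 0.50611545 -0.08909061]
vial 82 [ 0.50065568 -0.07175203  0.24321775] [ 0.47473569 -0.0822815   0.04275955] [ 0.52117014 -0.05001695  0.59651369]
272 290 208 226 281
[0.09204262 0.09321573 0.09405266 0.09474671]
0.09282043368362258 ((0.5024046897888184, -0.09205369651317596), 0.020591778680682182)
0.0925728249421649 ((0.5055773258209229, -0.08831103146076202), 0.025101372972130775) [ 0.50619277 -0.08935151]
vial 11 [ 0.51575436 -0.07322669  0.04790622] [ 0.48797662 -0.07666351  0.04209088] [ 0.52032204 -0.06918197  0.06256679]
```

View pics/cap10.png

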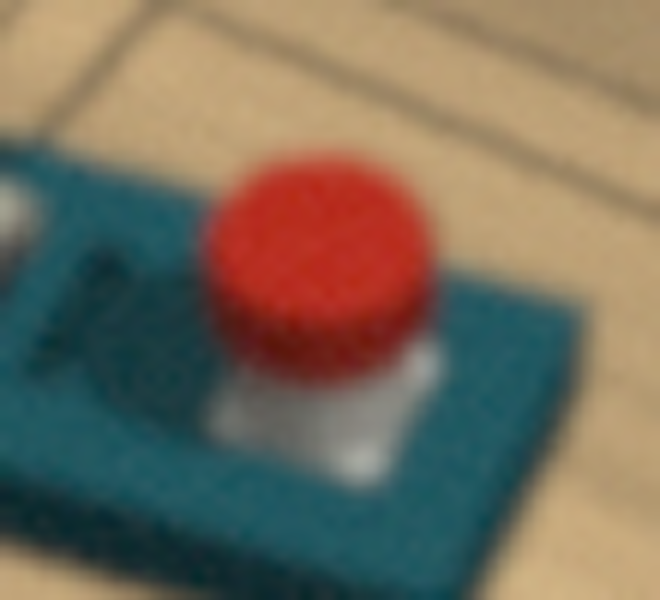

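>>> arm_command:
  targets:
    - [0,-0.027,-0.1,0,0,0,100]
    - [0,-0.027,-0.2,0,0,0,100]
    - [0,-0.027,-0.25,0,0,0,100]
    - [0,-0.027,-0.25,0,0,0,100]
    - [0,-0.027,-0.25,0,0,0,100]

```text
t: 10.75
tcp_pos: [0.5071, -0.0865, 0.136]
tcp_rot: [179.9, 0.4, 74.2]
wrist_force: [-0.6, -0.3, 0.1]
gripper_width: 0.0882
```

Run:
```python
from h import *
o=get_obs();print(o["t"],o["joints"].round(1),o["tcp_pos"],o["tcp_rot"],o["gripper_width"],o["wrist_force"],o["wrist_torque"])
p,d=grab("scene","11");crop(p,240,340,150,250,6,"s11c")
```

```text
10.75 [ 36.9  25.6 -42.5 114.2  23.4  48.8 -34.3] [ 0.50713344 -0.086524    0.13601816] [179.90454972   0.40825737  74.21472922] 0.08819787944464381 [-0.60199904 -0.34139354  0.10626868] [-0.04132049 -0.09963489 -0.00524423]
```

View pics/s11c.png

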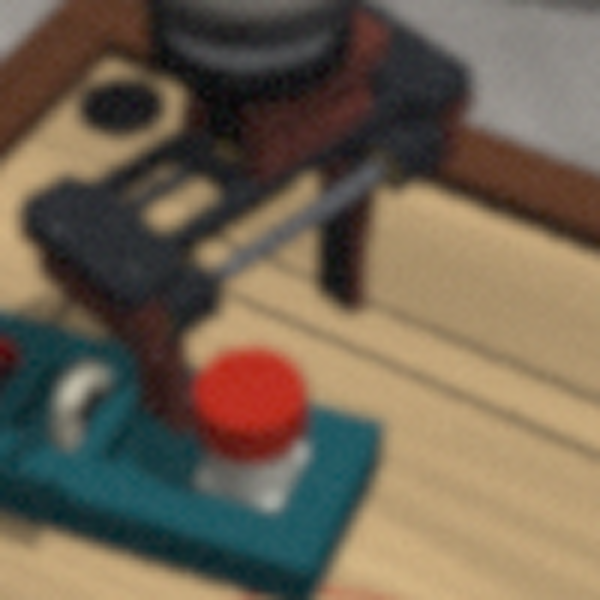

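Run:
```python
from h import *
t=np.array([.5071,-.0865,.136]);a=np.radians(-15.8);j=np.array([np.cos(a),np.sin(a),0]);w=np.array([-j[1],j[0],0])
for s in(-1,1):
  for r in(.044,.0575):
    for b in(-.01,.01):print(s,r,b,((proj("scene",t+s*r*j+b*w-[0,0,.017])-[240,150])*6).round(0))
print(onz("scene",283.7-.5,210-.5,.119))
print("cap",onz("scene",281.1,214.3,.0925))
```

```text
-1 0.044 -0.01 [313. 287.]
-1 0.044 0.01 [346. 312.]
-1 0.0575 -0.01 [336. 271.]
-1 0.0575 0.01 [369. 296.]
1 0.044 -0.01 [155. 394.]
1 0.044 0.01 [188. 422.]
1 0.0575 -0.01 [130. 412.]
1 0.0575 0.01 [163. 439.]
[ 0.50767185 -0.08261139  0.119     ]
cap [ 0.50399272 -0.09146421  0.0925    ]
```

Run:
```python
from h import *
p=np.load("scene_11.npz")["p"];crop(p,255,305,180,230,12,"s11d")
```

```text
(no output)
```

View pics/s11d.png

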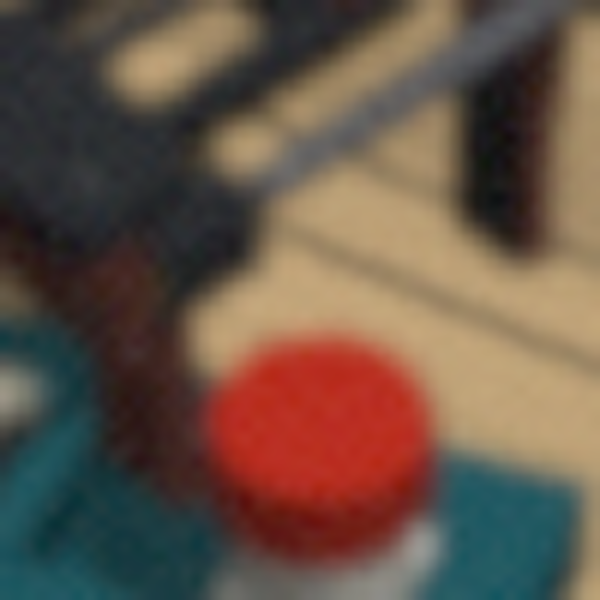

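The fingertips appear about 1.5 px to the right of their predicted position, a bias of about 4 mm in y. That puts the cap at about (0.5045, −0.093), which agrees with the top view. I descend around it.

>>> arm_command:
  targets:
    - [-0.005,-0.013,-0.03,0,0,0,100]
    - [-0.005,-0.013,-0.07,0,0,0,100]
    - [-0.005,-0.013,-0.108,0,0,0,100]
    - [-0.005,-0.013,-0.108,0,0,0,100]
    - [-0.005,-0.013,-0.108,0,0,0,100]

```text
t: 11.42
tcp_pos: [0.5049, -0.0929, 0.0822]
tcp_rot: [179.9, 0.4, 74.2]
wrist_force: [0.9, 0.2, -0.4]
gripper_width: 0.0882
```

Position reached. I close gently and watch the side force.

>>> arm_command:
  newtons: 8
  targets:
    - [0,0,0,0,0,0,65]
    - [0,0,0,0,0,0,55]
    - [0,0,0,0,0,0,40]
    - [0,0,0,0,0,0,40]
    - [0,0,0,0,0,0,40]
    - [0,0,0,0,0,0,40]

```text
t: 12.18
tcp_pos: [0.5048, -0.0929, 0.0822]
tcp_rot: [179.9, 0.4, 74.2]
wrist_force: [-0.5, 0.6, 1.9]
gripper_width: 0.0481
```

Run:
```python
from h import *
o=get_obs();print(o["t"],o["joints"].round(1),o["tcp_pos"],o["tcp_rot"],o["gripper_width"],o["wrist_force"],o["wrist_torque"])
p,d=grab("scene","12");crop(p,240,340,150,250,6,"s12c")
```

```text
12.175 [ 34.7  29.9 -39.3 116.5  28.2  43.1 -37.8] [ 0.50475888 -0.09287957  0.08217168] [179.89857784   0.41200161  74.22948816] 0.048134942793800276 [-0.54035901  0.56322057  1.87879415] [-0.03591038  0.17504874  0.03417836]
```

View pics/s12c.png

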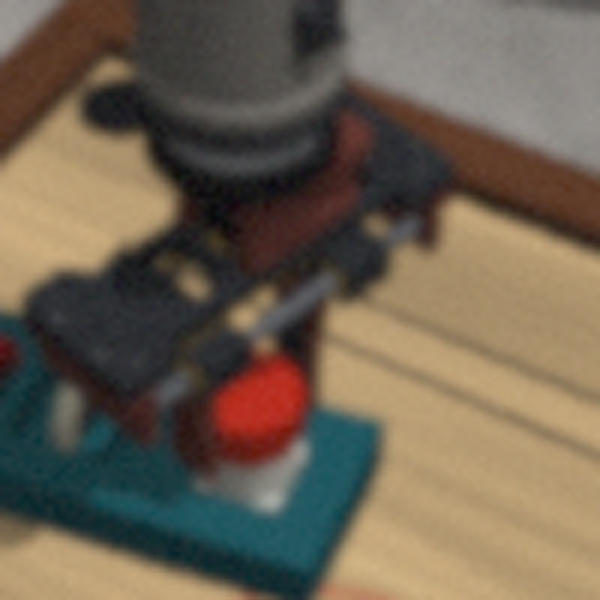

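Run:
```python
from h import *
t=np.array([.5048,-.0929,.0822]);a=np.radians(-15.8);j=np.array([np.cos(a),np.sin(a),0]);w=np.array([-j[1],j[0],0])
for r in(.024,.0375):
    for b in(-.01,.01):print(r,b,((proj("scene",t+r*j+b*w-[0,0,.017])-[240,150])*6).round(0))
# cap ring projections for offsets: extremes of top+bottom rim
th=np.linspace(0,6.28,100)
for c in(-.003,0,.003,.006):
    C=t+w*c; q=[]
    for z in(.0695,.0925): q.append(np.c_[C[0]+.024*np.cos(th),C[1]+.024*np.sin(th),0*th+z])
    q=(proj("scene",np.vstack(q))-[240,150])*6;print(c,q.min(0).round(0),q.max(0).round(0))
p=np.load("scene_12.npz")["p"];crop(p,262,302,195,235,15,"s12d")
for tag in("10","11","12"):
    p=np.load(f"scene_{tag}.npz")["p"];hsv=cv2.cvtColor(p,cv2.COLOR_RGB2HSV).astype(int)
    m=((hsv[...,0]<8)|(hsv[...,0]>172))&(hsv[...,1]>130)&(hsv[...,2]>90);m[:, :262]=0;m[:,302:]=0;m[:195]=0;m[240:]=0
    v,u=np.nonzero(m);print(tag,(u.min()-240)*6,(u.max()+1-240)*6,(v.min()-150)*6,(v.max()+1-150)*6)
```

```text
0.024 -0.01 [187. 444.]
0.024 0.01 [218. 471.]
0.0375 -0.01 [163. 461.]
0.0375 0.01 [194. 488.]
-0.003 [181. 340.] [295. 461.]
0 [186. 344.] [300. 465.]
0.003 [190. 348.] [305. 469.]
0.006 [195. 351.] [310. 473.]
10 192 306 348 462
11 186 306 348 462
12 210 312 354 462
```

View pics/s12d.png

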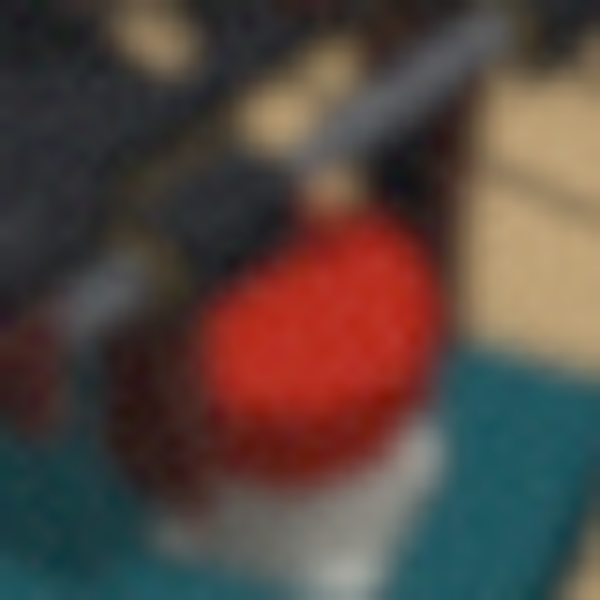

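The jaws have closed on the cap at 48.1 mm with only slight side force. I tighten the grip, then start unscrewing anticlockwise with a slight rise.

>>> arm_command:
  newtons: 45
  targets:
    - [0,0,0,0,0,0,40]
    - [0,0,0,0,0,0,40]
    - [0,0,0,0,0,0.08,40]
    - [0,0,0,0,0,0.16,40]
    - [0,0,0.001,0,0,0.24,40]
    - [0.001,0,0.001,0,0,0.32,40]
    - [0.001,0,0.001,0,0,0.32,40]

```text
t: 13.1
tcp_pos: [0.5055, -0.0927, 0.0828]
tcp_rot: [179.9, 0.4, 103.0]
wrist_force: [-1.4, 0.1, 2.3]
gripper_width: 0.0477
```

Run:
```python
from h import *
o=get_obs();print(o["t"],o["joints"].round(1),o["tcp_pos"],o["tcp_rot"],o["gripper_width"],o["wrist_force"],o["wrist_torque"])
p,d=grab("scene","13");crop(p,240,340,150,250,6,"s13c")
```

```text
13.1 [ 39.8  32.  -46.  116.2  33.1  45.2 -13.2] [ 0.50545655 -0.09270835  0.08279138] [179.87072198   0.38288976 102.96601812] 0.04770748968856839 [-1.42810297  0.07066145  2.25099208] [ 0.16811391  0.17490329 -0.01330556]
```

View pics/s13c.png

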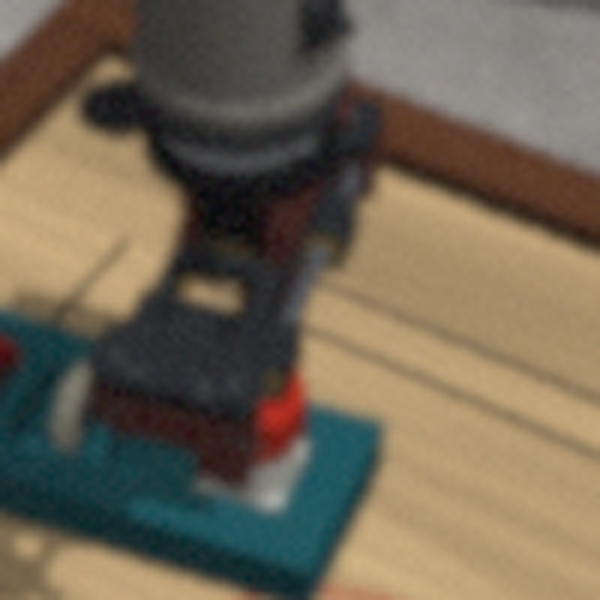

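>>> arm_command:
  targets:
    - [0,0,0,0,0,0.08,40]
    - [0.001,0.001,0.001,0,0,0.16,40]

```text
t: 13.4
tcp_pos: [0.5061, -0.0925, 0.0833]
tcp_rot: [179.9, 0.4, 117.3]
wrist_force: [0.1, -0.4, -1.2]
gripper_width: 0.0474
```

Run:
```python
from h import *
o=get_obs();print(o["t"],o["joints"].round(1),o["tcp_pos"],o["tcp_rot"],o["gripper_width"],o["wrist_force"],o["wrist_torque"],o["dq"].round(1))
```

```text
13.4 [ 42.1  33.2 -49.3 116.   35.5  46.4  -0.8] [ 0.50612302 -0.09246166  0.08328855] [179.86187479   0.42143078 117.34179734] 0.04743842515240196 [ 0.10536878 -0.41749681 -1.16046217] [-0.06001407 -0.09094985 -0.12477816] [  9.3   5.3 -13.3  -0.6   9.7   5.2  49.1]
```

>>> arm_command:
  targets:
    - [0,0,0.001,0,0,0.09,40]
    - [0.001,0.001,0.001,0,0,0.18,40]

```text
t: 13.65
tcp_pos: [0.5067, -0.0922, 0.0839]
tcp_rot: [179.9, 0.4, 133.6]
wrist_force: [-2.1, -0.1, 4.9]
gripper_width: 0.0472
```

Run:
```python
from h import *
o=get_obs();print(o["t"],o["tcp_pos"],o["tcp_rot"],o["gripper_width"],o["wrist_force"],o["wrist_torque"],o["dq"].round(1))
```

```text
13.65 [ 0.50670363 -0.0921822   0.08389445] [179.88104378   0.43856283 133.62093342] 0.04721611792063693 [-2.12173037 -0.104876    4.88382644] [-0.03708377  0.49710768 -0.15267872] [  9.6   6.4 -14.7  -0.6  10.6   6.9  55.1]
```

>>> arm_command:
  targets:
    - [0,0,0.001,0,0,0.09,40]
    - [0.001,0.001,0.001,0,0,0.18,40]

```text
t: 13.9
tcp_pos: [0.5067, -0.0911, 0.085]
tcp_rot: [179.9, 0.4, 149.9]
wrist_force: [-5.5, 0.9, 11.2]
gripper_width: 0.0472
```

Run:
```python
from h import *
o=get_obs();print(o["t"],o["tcp_pos"],o["tcp_rot"],o["gripper_width"],o["wrist_force"],o["wrist_torque"],o["dq"].round(1))
p,d=grab("scene","14");crop(p,240,340,150,250,6,"s14c")
```

```text
13.9 [ 0.50670818 -0.09114993  0.08501328] [179.93519414   0.38873677 149.93329134] 0.04718919946246482 [-5.50068186  0.93179253 11.2094912 ] [ 0.29888311  1.33268565 -0.14026848] [  9.    7.4 -14.1  -0.7  10.6   7.4  55.4]
```

View pics/s14c.png

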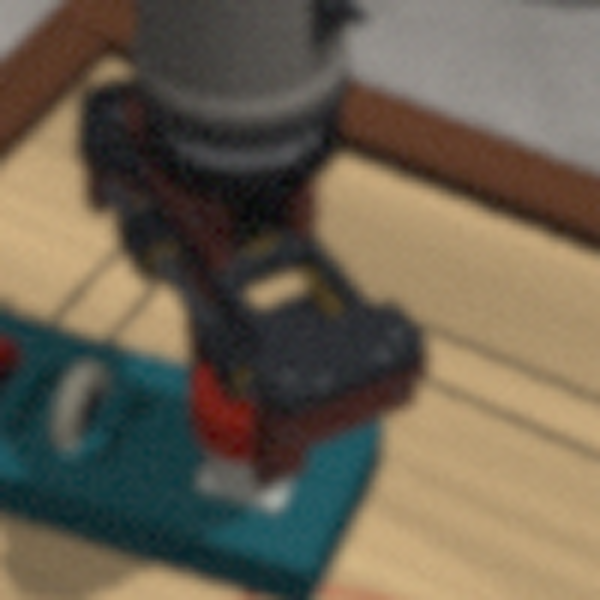

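>>> arm_command:
  targets:
    - [-0.001,0,0.001,0,0,0.08,40]
    - [-0.002,0,0.001,0,0,0.13,40]
    - [-0.002,0,0.001,0,0,0.13,40]
    - [-0.002,0,0.001,0,0,0.13,40]

```text
t: 14.45
tcp_pos: [0.506, -0.0912, 0.0855]
tcp_rot: [179.9, 0.4, 161.8]
wrist_force: [-0.1, -0.1, 2.2]
gripper_width: 0.0474
```

Run:
```python
from h import *
o=get_obs();print(o["t"],o["joints"].round(1),o["tcp_pos"],o["tcp_rot"],o["gripper_width"],o["wrist_force"],o["wrist_torque"],o["dq"].round(1))
p,d=grab("scene","15");crop(p,240,340,150,250,6,"s15c")
```

```text
14.45 [ 48.9  37.7 -59.3 115.7  42.7  51.1  37.7] [ 0.50600345 -0.09116157  0.08551948] [179.92803023   0.40914431 161.83599497] 0.04744026951683447 [-0.13074961 -0.12383914  2.18554555] [ 0.1445443  -0.1346246   0.02747402] [-0.1 -0.1 -0.1 -0.   0.1  0.   0.5]
```

View pics/s15c.png

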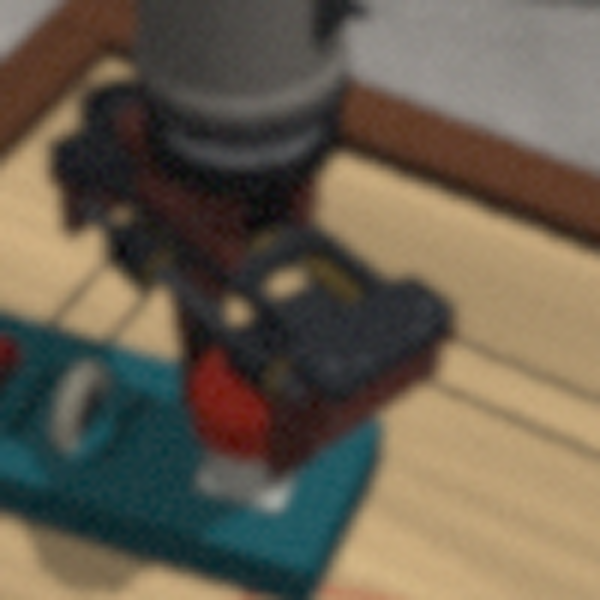

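The tool has turned 1.53 rad. I add about 6° for the vial's play in its well, then make a small trial lift.

>>> arm_command:
  targets:
    - [0,0,0.001,0,0,0.07,40]
    - [0,0,0.001,0,0,0.07,40]
    - [0,0,0.005,0,0,0.07,40]
    - [0,0,0.01,0,0,0.07,40]
    - [0,0,0.01,0,0,0.07,40]

```text
t: 15.12
tcp_pos: [0.5062, -0.0912, 0.0908]
tcp_rot: [179.9, 0.4, 168.1]
wrist_force: [-0.4, -0.6, -0.4]
gripper_width: 0.0471
```

Run:
```python
from h import *
o=get_obs();print(o["t"],o["joints"].round(1),o["tcp_pos"],o["tcp_rot"],o["gripper_width"],o["wrist_force"],o["wrist_torque"],o["dq"].round(1))
p,d=grab("scene","16");crop(p,255,305,190,240,12,"s16c")
crop(np.load("scene_15.npz")["p"],255,305,190,240,12,"s15d")
```

```text
15.125 [ 50.1  38.1 -61.1 115.5  43.2  52.3  43.6] [ 0.50618079 -0.09117704  0.09079819] [179.93838181   0.43991266 168.130184  ] 0.04705153828755474 [-0.3607645  -0.61385363 -0.37341895] [-0.00915188 -0.13073062 -0.00181306] [-0.   0.1  0.2  0.1  0.2  0.   0.1]
```

View pics/s16c.png

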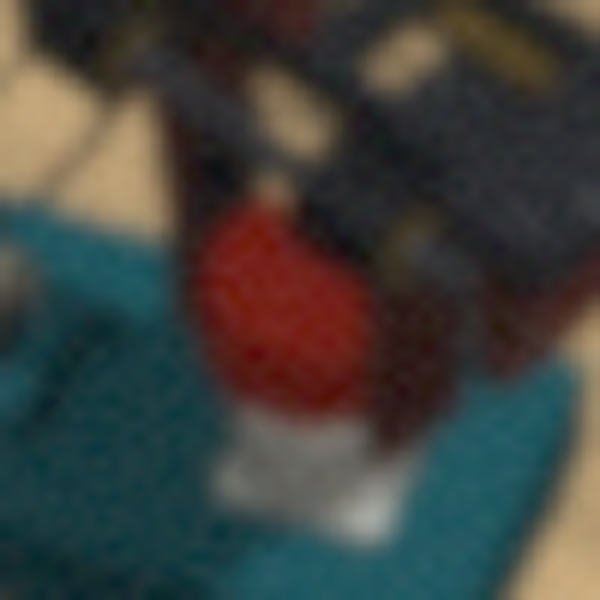

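View pics/s15d.png

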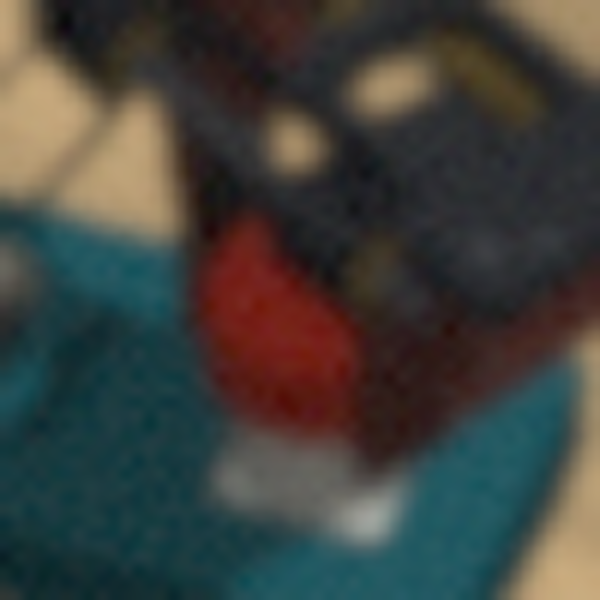

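The cap rose about 1.7 px while the vial foot stayed put at about (285,235), so the thread is free. I raise the cap clear.

>>> arm_command:
  targets:
    - [0,0,0.01,0,0,0,40]
    - [0,0,0.025,0,0,0,40]
    - [0,0,0.045,0,0,0,40]
    - [0,0,0.066,0,0,0,40]
    - [0,0,0.066,0,0,0,40]
    - [0,0,0.066,0,0,0,40]
    - [0,0,0.066,0,0,0,40]

```text
t: 16.05
tcp_pos: [0.5059, -0.0913, 0.1234]
tcp_rot: [179.9, 0.4, 168.1]
wrist_force: [0.5, 0.3, 0.6]
gripper_width: 0.0476
```

Run:
```python
from h import *
o=get_obs();print(o["t"],o["joints"].round(1),o["tcp_pos"],o["tcp_rot"],o["gripper_width"],o["wrist_force"],o["wrist_torque"],o["dq"].round(1))
p,d=grab("scene","17");crop(p,255,305,180,240,10,"s17c");crop(p,330,450,200,320,5,"s17d")
P=cloud("scene",d)
hsv=cv2.cvtColor(p,cv2.COLOR_RGB2HSV).astype(int);m=((hsv[...,0]<8)|(hsv[...,0]>172))&(hsv[...,1]>130)&(hsv[...,2]>70);m[:,:262]=0;m[:,302:]=0;m[:185]=0;m[240:]=0
v,u=np.nonzero(m)
for r in range(v.min(),v.max()+1):
    k=v==r;print(r,u[k].min(),u[k].max(),np.round(np.nanmedian(P[r,u[k]],0),3))
grab("top","17")
```

```text
16.05 [ 52.3  35.7 -63.9 114.2  39.9  55.1  46.2] [ 0.5058581  -0.09125333  0.12338158] [179.94196031   0.39799356 168.13596357] 0.047639056173687744 [0.50703781 0.29468944 0.55478401] [ 0.06291501 -0.13207646  0.01341563] [-0.1  0.1  0.1 -0.1 -0.1 -0.1 -0.1]
198 274 278 [ 0.494 -0.112  0.135]
199 273 278 [ 0.5   -0.11   0.135]
200 273 279 [ 0.504 -0.106  0.135]
201 272 281 [ 0.506 -0.104  0.135]
202 271 282 [ 0.508 -0.102  0.134]
203 271 284 [ 0.51  -0.099  0.134]
204 270 284 [ 0.51  -0.099  0.134]
205 271 285 [ 0.512 -0.095  0.135]
206 271 285 [ 0.514 -0.092  0.134]
207 271 285 [ 0.519 -0.09   0.134]
208 272 285 [ 0.521 -0.088  0.134]
209 273 285 [ 0.525 -0.084  0.134]
210 273 285 [ 0.527 -0.083  0.133]
211 273 285 [ 0.528 -0.083  0.132]
212 274 284 [ 0.529 -0.081  0.128]
213 275 284 [ 0.527 -0.081  0.125]
214 276 284 [ 0.528 -0.079  0.122]
215 278 284 [ 0.527 -0.077  0.12 ]
216 278 285 [ 0.526 -0.076  0.116]
217 279 285 [ 0.514 -0.079  0.095]
```

View pics/s17c.png

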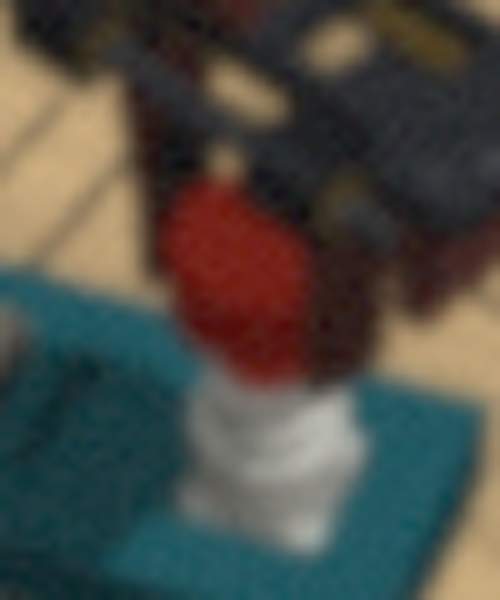

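View pics/s17d.png

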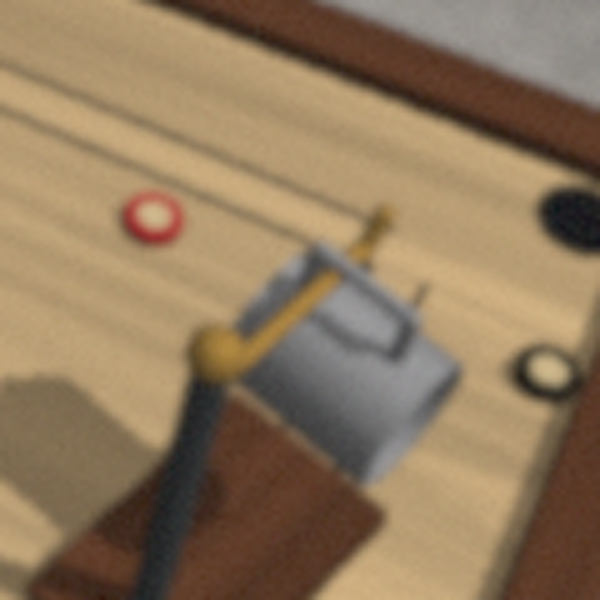

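View pics/scene_17.png

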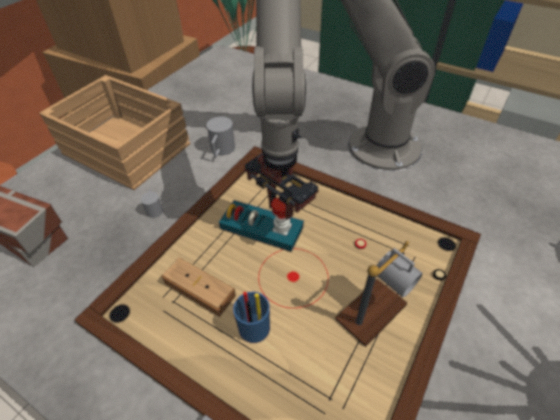

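The cap top is at 0.1345 m and level, so the rim is about 26 mm above the mouth. The vial foot at (285,235) has not moved, the tumbler hangs still, and the other things are undisturbed. I hand the job in.

Run:
```python
from rig import order,get_obs
print(order.finish_job()); print(get_obs()["t"])
```

```text
the job is handed in; nothing more can be done
None
the job is handed in; nothing more can be done
```

The tumbler hangs by its handle on the hook, and the cap is off the vial. I handed the job in at about 16 s with the arm holding the cap over the mouth. The system gave no verdict.

- **Tumbler:** I lifted it straight off the vial, threaded its handle over the hook tip, and tilted it about the bar before letting go. It hung still, clear of the fingers, in the last picture.
- **Cap:** I turned the tool about 94° (1.64 rad) anticlockwise. That is a little past the 1.5 rad that always frees the thread, to allow for the vial's play in its well. A trial lift then showed the cap rising while the vial's foot stayed put. The cap is now level with its rim about 26 mm above the mouth, gripped at 45 N, and the wrist force is near zero.
- **Vial and the rest:** The vial's foot is within about 1 px of where it was before unscrewing. The strikers, coins, pen pot and domino box look unmoved in the last scene view, by eye only.

**Checks that disagreed:** The two cameras differed by about 5 mm on where the tumbler and vial stood. I settled it by comparing where the fingertips appeared with where they should have been. The cap is held about 2 mm off the pads' centre, which caused a brief side force of about 5 N while turning.

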